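# Seat the vial carousel on its keyed spindle and swing the dispensing arm over it

## Task

The vial carousel of the fraction collector was put on its spindle without catching the drive pin, so it sits proud: turn it slowly until it drops onto the pin (its rim tab then faces the pointer on the deck), then press it fully home. With the carousel home, swing the dispensing arm over the vials as far as it goes. Keep the vials upright, and leave everything else on the collector and the bench where it is.

Things in the scene. Friction and masses are not known exactly. Their poses are not given: they have to be found in the camera images.
- collector: Fraction collector, white box fixed to the bench, 85 mm high. Origin on the bench under the spindle axis; z up, x towards the index pointer. It spans x -125 to 165, y -125 to 215 mm; the strip y 120 to 214 mm is a console 100 mm high that carries the arm's post. Under the carousel: steel spindle, 20 mm dia., top 136 mm above the bench.
- seat (a point): Centre of the spindle's seat, 90 mm above the bench, hidden. The carousel is home when its hub's underside rests here. A drive pin, 8 mm dia., 22 mm from the axis on the collector's +x side, stands 12 mm above the seat. Spring balls in the spindle mostly catch the hub 2 to 6 mm above the seat: after the drop of 5 to 9 mm onto the pin, 5 to 18 N straight down on the knob push it home.
- pointer (a point): Top of the index pointer, a black block 22 x 10 mm on the collector's deck, 119 mm above the bench, 134 mm from the spindle axis on the collector's +x side.
- carousel: Loose grey vial carousel, 200 mm dia., about 0.5 kg. Origin: centre of its hub's underside, z up; 12 mm above the seat and leaning up to 4 degrees while it rides on the pin. The slot for the pin lies along x (play 0.1 rad): it drops only where its x agrees with the collector's x. It turns freely both ways, with 2 to 5 N at a spoke. Hub 54 mm dia., 46 mm high.
- spokes (a point): Point on the carousel's axis at mid-height of its three spokes, 40 mm above the origin. Spokes: 14 mm wide, 12 mm high, at 60, 180 and 300 degrees from x (counter-clockwise). The windows between them are open from radius 27 to 70 mm, down to the deck (5 mm below the seat): a closed fingertip fits there and can push a spoke sideways.
- index_tab (a point): Black tab on the carousel's rim, along its x, centre at radius 106 mm, end at 113 mm, 37 mm above the origin. The ring plate (radius 70 to 100 mm, 34 to 40 mm above the origin) holds ten fixed glass vials, 23 mm dia., at radius 85 mm, tops 52 mm above the origin; two places, at 135 and 165 degrees, are empty.
- knob_top (a point): Centre of the flat top of the carousel's black centre knob (38 mm dia., 12 mm high), 58 mm above the carousel's origin.
- swing_arm (a joint): Angle (rad) of the dispensing arm about its vertical post: 0 to 0.3 parked over the console, 1.1 at its stop over the vials; grows counter-clockwise seen from above. Takes about 1 N at the head and stays where it is left. Its nozzle clears the vials (by 5 mm) only when the carousel is home.
- pivot (a point): Arm's pivot axis, at mid-height of the arm, 172 mm above the bench; x 118, y 138 mm in the collector's frame. Collar 32 mm dia.
- drop_head (a point): Centre of the black block (26 x 26 mm, 28 mm high) at the arm's end, 97 mm from the pivot, 172 mm above the bench; x points outward from the pivot. The arm is an aluminium bar 18 mm wide, 16 mm high; nothing on it above 197 mm; a nozzle under the head reaches down to 147 mm. Push the head's -y side to bring it over the vials.
- capped_vial: Loose capped vial, 23 mm dia., 55 mm high, standing on the collector's deck corner; origin at its underside. Leave alone.
- cap_jar: Loose white jar, 34 mm dia., 50 mm high, standing on the collector's deck corner; origin at its underside. Leave alone.
- solvent_bottle: Glass bottle, 94 mm dia., 184 mm high, origin at its underside. Leave alone.
- beaker: Glass beaker, 72 mm dia., 95 mm high, origin at its underside. Leave alone.
- vial_rack: White rack with vials, 200 x 100 mm, 76 mm high, origin at its underside. Leave alone.
- screwdriver: Screwdriver, 170 mm long, lying on the bench, origin at its middle. Leave alone.

How it is judged:
By the outcome, as a careful person would: the job done as asked, in the order asked, and still so for the second after the job is handed in, with the robot touching nothing.
It also fails if it takes over 67 s, if anything falls off the work surface, if the arm or the gripper's body presses on something with over 40 N, if the wrist force passes 120 N, or if a joint passes its speed limit or range.

## Robot

A 6-joint arm with a two-finger parallel gripper is mounted at the origin on the work surface. World frame = base frame: x ahead of the robot, y to its left, z up, the work surface at z = 0. Lengths are in m, angles in degrees, forces in N, time in s.
With the tool pointing down it reaches from about 0.35 to 0.875 m from the base axis. Payload 4.2 kg.
Tool frame: the origin (TCP) lies on the centre line of the jaws, within the pads' length; the fingertips stand 11 mm ahead of it and the grasp point (between the pads) lies 8 mm behind it; y points along the fingers, z is the direction in which the jaws open and shut, and the axes are right-handed (so a half turn about y gives the same grasp; the last joint's range is limited). The gripper opens to 87 mm and grips with 3 to 60 N. Pads are 19 mm wide; open, the fingers measure 117 mm over their backs; the gripper's body (75 mm by 190 mm) begins 51 mm behind the grasp point.
Start: joints at [81.795, 22.042, 0.453, 0, -68.411, -14.817], TCP at [0.244, 0.575, 0.234] pointing down, gripper open.
Joint ranges: [-179.83, 179.83], [-69.29, 118.12], [-61.27, 80.66], [-181.25, 117.63], [-171.15, -9.14], [-177.46, 177.46]. Speed limits (degrees/s): [159.86, 159.86, 180, 180, 180, 180].

## Interface

Orientations are given as a 3x3 rotation matrix whose columns are the frame's x, y, z axes.
In Python, from station import r, optics gives the robot as it stands. The module is installed in compiled form; this text tells all that it offers.
- The arm moves only by the tool step_arm, never from a script. Its argument "moves" is a list that holds one entry, the list of rows, each a list of 7 numbers: the turn, a rotation vector about the tool's x, y, z in rad, then the shift along the tool's x, y, z in cm, then the opening in per cent of the stroke, from 0 (shut) to 100 (fully open). A call has exactly 5 rows; each row is the pose to reach, as a shift and turn from the pose commanded when the call began, along the tool's axes at that moment; what a row does not reach only later rows make up. A row lasts 1/12 s, in which the tool goes at most 41.7 mm and 7.16 degrees, less where a joint would pass 70% of its speed; a pose out of reach is approached as far as the arm can. A call with a gripper value outside its range is refused whole. The fingers move at their own pace and stop on an object; the grip force is fixed at half the most. Time passes only in rows, so rows that repeat a pose let the fingers close, or fill a call up. It gives the time, the measured TCP pose, the force and the opening at its end, in the units of the state.
- r.sense(): the state, without advancing time (a new reading comes with each control period).
- optics.capture(name): name is "scene" or "top" or "wrist"; returns a dict with "image" (400x640x3 uint8, red, green, blue), "fov_y" (degrees; the focal length in pixels is half the picture's height over the tangent of half this angle, whatever the lens; pixels are square), "cx", "cy" (the principal point, pixels), "cam_to_world" (4x4, takes a point from camera to world coordinates). Camera axes: x right, y down, z forward; pixel columns grow to the right and rows downward; lengths in m; the calibration is good to about 2 mm. A picture is of the moment at which its call begins. There is no depth.
- r.finish_job(): hands the job in, once; it reports no verdict.
The state is a dict: "time_s": time; "joints": joint angles; "joint_velocities": joint speeds; "effort": joint torques, N m; "tcp_pos": TCP position; "ee_rot": TCP orientation; "wrist_force": force on the tool from outside, world axes, zero at the start; "moment": the same for the moment, N m; "gripper_width": opening from 0.0 (shut) to 1.0 (fully open).
Only numpy, scipy, OpenCV 4.12 (cv2) and the standard library are available. Lean on these libraries where they do the work, as an engineer would, in place of code of your own. Each camera call takes 0.05 s, during which the arm holds its last target.

## Working session

There is one attempt and no reset: what is moved stays moved. The work goes in short steps, Python scripts to look and compute and a tool call to move; the robot and the scene stay as the last step left them, time stands still between calls to the robot, and variables do not carry over. Pictures are saved under pics/ and viewed, and the job is handed in when it is done.

Besides the shell and the picture viewer there is one more tool, called after "Request:" as name(argument=value, ...) on one line, values as JSON. step_arm: Moves the arm, as the interface text tells. Its arguments: {"type":"object","properties":{"moves":{"type":"array"}},"required":["moves"]}

```bash
mkdir -p pics; python3 - <<'E'
from station import r, optics
import cv2, numpy as np
s=r.sense(); print({k:(np.round(v,3).tolist() if not isinstance(v,(int,float)) else v) for k,v in s.items()})
for n in ["scene","top","wrist"]:
    c=optics.capture(n); cv2.imwrite(f"pics/{n}0.png",c["image"][:,:,::-1]); print(n,c["fov_y"],c["cx"],c["cy"],np.round(c["cam_to_world"],4).tolist())
E
```

```text
{'time_s': 0.0, 'joints': [81.795, 22.09, 0.381, -0.029, -68.413, -14.817], 'joint_velocities': [-0.064, -0.115, -0.045, -0.096, 0.081, 0.046], 'effort': [-0.001, -39.067, 18.74, 4.22, 0.011, -0.0], 'tcp_pos': [0.244, 0.575, 0.232], 'ee_rot': [[-0.92, -0.001, -0.391], [0.391, -0.002, -0.92], [-0.0, -1.0, 0.002]], 'wrist_force': [-0.233, -0.653, -1.143], 'moment': [0.046, -0.051, 0.027], 'gripper_width': 0.9962728148477037}
scene 54.83465947826443 318.07934378084155 196.2837348516218 [[0.817, 0.3515, -0.457, 1.0711], [0.5766, -0.5058, 0.6416, -0.7874], [-0.0056, -0.7877, -0.616, 0.8312], [0.0, 0.0, 0.0, 1.0]]
top 46.01188639912215 316.5662445840132 189.49874461388134 [[-0.0048, -0.9811, 0.1935, 0.268], [-0.9999, 0.0026, -0.0115, -0.0288], [0.0108, -0.1935, -0.981, 1.4852], [0.0, 0.0, 0.0, 1.0]]
wrist 63.35197689237957 322.5115002851689 200.45401721887498 [[-0.3901, -0.8919, -0.2289, 0.3059], [-0.9208, 0.3783, 0.0951, 0.5483], [0.0018, 0.2479, -0.9688, 0.3835], [0.0, 0.0, 0.0, 1.0]]
```

View pics/scene0.png

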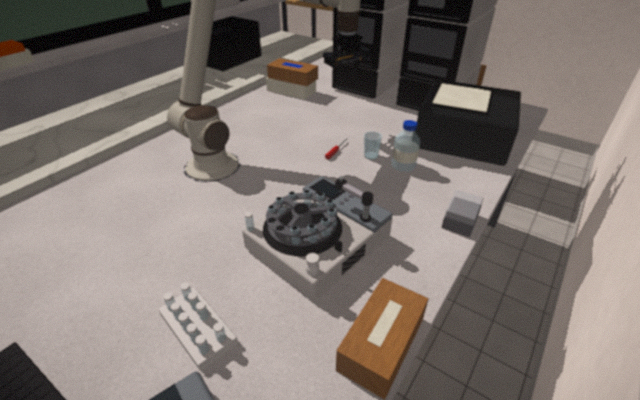

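View pics/top0.png

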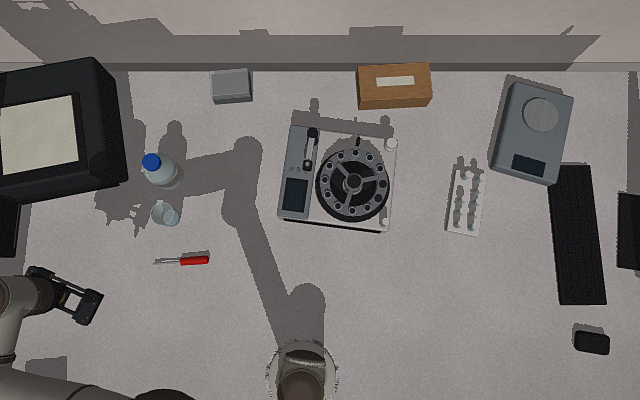

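View pics/wrist0.png

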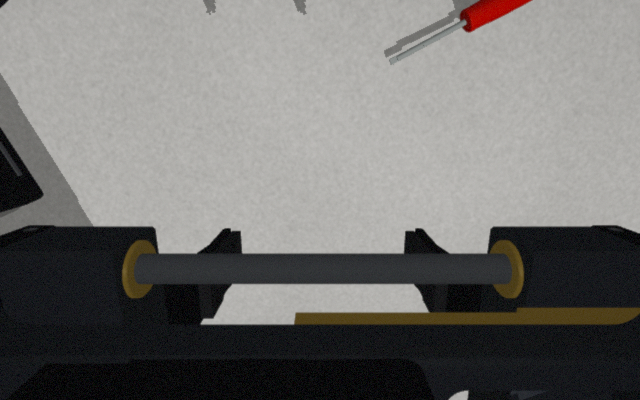

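The top view shows the collector around (340,180), with the carousel centre near (353,182) and the console on the left. The dispensing arm runs along (312,130)-(308,165). I'll zoom in next.

```bash
python3 - <<'E'
import cv2
a=cv2.imread("pics/top0.png")[95:245,265:415]; cv2.imwrite("pics/topz.png",cv2.resize(a,(600,600),interpolation=cv2.INTER_CUBIC))
a=cv2.imread("pics/scene0.png")[165:295,225:405]; cv2.imwrite("pics/scenez.png",cv2.resize(a,(792,572),interpolation=cv2.INTER_CUBIC))
E
```

```text
(no output)
```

View pics/topz.png

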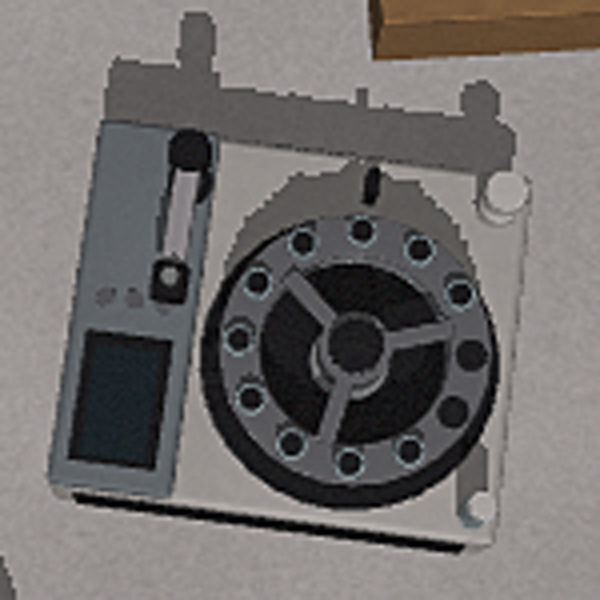

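View pics/scenez.png

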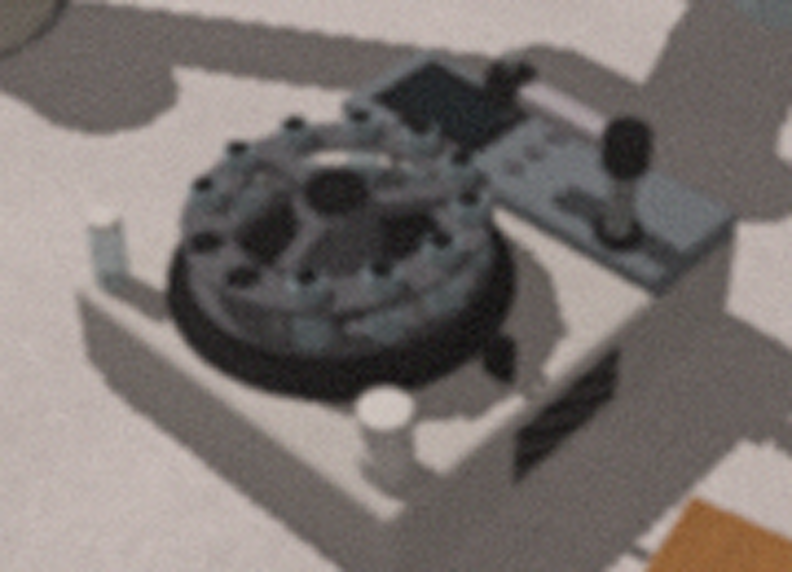

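```bash
cat > h.py <<'E'
import numpy as np, cv2
from station import r, optics
def cap(n,f):
    c=optics.capture(n); cv2.imwrite(f"pics/{f}.png",c["image"][:,:,::-1]); np.savez(f"pics/{f}.npz",T=c["cam_to_world"],f=200/np.tan(np.radians(c["fov_y"]/2)),cx=c["cx"],cy=c["cy"]); return c
def ray(fn,u,v,z):
    d=np.load(f"pics/{fn}.npz"); T=d["T"]
    q=T[:3,:3]@np.array([(u-d["cx"])/d["f"],(v-d["cy"])/d["f"],1]); o=T[:3,3]
    return o+q*(z-o[2])/q[2]
def proj(fn,p):
    d=np.load(f"pics/{fn}.npz"); T=d["T"]; q=T[:3,:3].T@(np.asarray(p)-T[:3,3]); return d["f"]*q[0]/q[2]+d["cx"], d["f"]*q[1]/q[2]+d["cy"]
def st():
    s=r.sense(); print("t",round(s["time_s"],2),"p",np.round(s["tcp_pos"],4),"F",np.round(s["wrist_force"],1),"M",np.round(s["moment"],2),"j",np.round(s["joints"],1),"w",round(s["gripper_width"],2)); return s
def rel(p,R=None):
    "shift(cm)/turn in tool axes from current pose to target"
    s=r.sense(); A=np.array(s["ee_rot"]); sh=A.T@(np.asarray(p)-s["tcp_pos"])*100
    out=[np.round(sh,2)]
    if R is not None: out.append(np.round(cv2.Rodrigues(A.T@np.asarray(R))[0].ravel(),3))
    return out
def down(yaw):
    "tool y down, z at world yaw deg"
    a=np.radians(yaw); z=np.array([np.cos(a),np.sin(a),0]); y=np.array([0,0,-1.]); return np.c_[np.cross(y,z),y,z]
E
python3 - <<'E'
from h import *
cap("top","top1")
st()
k=ray("top1",354.25,181.25,.160); p=ray("top1",358,141,.119); pv=ray("top1",265+190/4,95+150/4,.18); hd=ray("top1",265+171/4,95+280/4,.186)
print(k,p,p-k,np.degrees(np.arctan2(*(p-k)[1::-1])),np.linalg.norm((p-k)[:2]))
print(pv,hd)
E
```

```text
t 0.2 p [0.2443 0.5749 0.2329] F [-0.5  0.   0.2] M [0.03 0.01 0.02] j [ 81.8  22.1   0.4  -0.  -68.4 -14.8] w 1.0
[ 0.5532801  -0.15296066  0.16      ] [ 0.68642613 -0.17066592  0.119     ] [ 0.13314604 -0.01770527 -0.041     ] -7.5745428605211735 0.13431806995805332
[ 0.69352948 -0.03311148  0.18      ] [ 0.59521319 -0.01929928  0.186     ]
```

```bash
python3 - <<'E'
from h import *
print(rel([.57,-.07,.35],down(180)))
E
```

```text
[array([-55.2 , -11.64,  46.62]), array([-1.000e-03,  1.169e+00, -1.000e-03])]
```

Request:
step_arm(moves=[[[0,0,0,-2,-2,1.7,100],[0,0,0,-5,-4,4.2,100],[0,0,0,-8,-6,6.8,100],[0,0,0,-11,-8,9.3,100],[0,0,0,-14,-10,11.8,100]]])

```text
time_s: 0.62
tcp_pos: [0.3235, 0.4176, 0.3299]
ee_rot: [[-0.921, -0.0, -0.39], [0.39, -0.0, -0.921], [0.0, -1.0, 0.0]]
wrist_force: [1.6, 0.4, 0.2]
gripper_width: 1.001
```

Request:
step_arm(moves=[[[0,0,0,-3,-0.4,2.5,100],[0,0,0,-6,-0.8,5,100],[0,0,0,-9,-1.2,7.5,100],[0,0,0,-12,-1.6,10,100],[0,0,0,-15,-1.6,12.5,100]]])

```text
time_s: 1.03
tcp_pos: [0.413, 0.2439, 0.3463]
ee_rot: [[-0.921, 0.002, -0.391], [0.391, 0.001, -0.921], [-0.001, -1.0, -0.002]]
wrist_force: [0.4, 0.3, -0.4]
gripper_width: 0.999
```

Request:
step_arm(moves=[[[0,0.12,0,-3,0,2.5,100],[0,0.24,0,-6,0,5,100],[0,0.36,0,-9,0,7.5,100],[0,0.48,0,-12,0,10,100],[0,0.58,0,-15,0,12.5,100]]])

```text
time_s: 1.45
tcp_pos: [0.5019, 0.07, 0.3454]
ee_rot: [[-0.551, 0.0, -0.835], [0.835, 0.0, -0.551], [0.0, -1.0, -0.0]]
wrist_force: [0.9, 1.9, -0.2]
gripper_width: 1.001
```

```bash
python3 - <<'E'
from h import *
st();print(rel([.57,-.07,.35],down(180)))
E
```

```text
t 1.45 p [0.5019 0.07   0.3454] F [ 0.9  1.9 -0.2] M [ 0.16 -0.1  -0.02] j [ 26.3   6.8  -4.2  -0.  -79.    7.1] w 1.0
[array([-15.43,  -0.46,   2.03]), array([0.   , 0.584, 0.   ])]
```

Request:
step_arm(moves=[[[0,0.12,0,-3.1,0,0.4,100],[0,0.24,0,-6.2,0,0.8,100],[0,0.36,0,-9.3,0,1.2,100],[0,0.48,0,-12.4,-0.3,1.6,100],[0,0.585,0,-15.3,-0.4,2,100]]])

```text
time_s: 1.87
tcp_pos: [0.5704, -0.0682, 0.3493]
ee_rot: [[0.002, -0.0, -1.0], [1.0, -0.0, 0.002], [-0.0, -1.0, 0.0]]
wrist_force: [-0.1, -0.0, 0.1]
gripper_width: 1.001
```

```bash
python3 - <<'E'
from h import *
cap("wrist","w1"); st()
E
```

```text
t 1.92 p [ 0.5721 -0.0716  0.3487] F [ 3.8 -0.7  1.6] M [-0.09 -0.43  0.05] j [  9.   14.    5.2   0.1 -81.2  -9.6] w 1.0
```

View pics/w1.png

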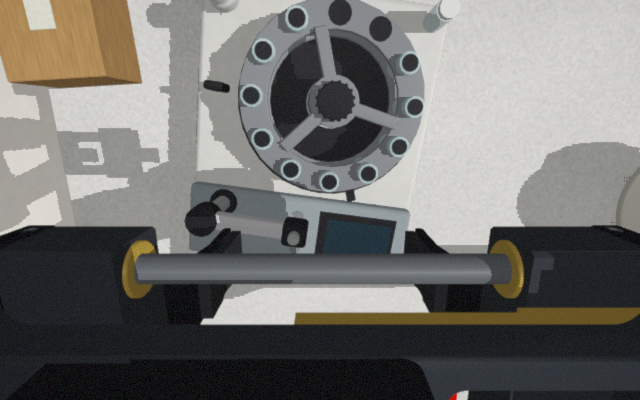

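The wrist view is clear: knob at (335,100), rim tab at (351,196), pointer at (216,87), drop head at (293,232), and spokes toward (322,35), (295,140) and (390,120). I'll turn these into positions.

```bash
python3 - <<'E'
from h import *
cap("wrist","w2")
import cv2
im=cv2.imread("pics/w2.png"); g=cv2.cvtColor(im,cv2.COLOR_BGR2GRAY)
def blob(u,v,w,t=45):
    m=(g[v-w:v+w,u-w:u+w]<t).astype(np.uint8); n,l,s,c=cv2.connectedComponentsWithStats(m); i=l[w,w]; return (c[i]+[u-w,v-w],s[i,2:]) 
for nm,u,v,w,z in [("knob",335,100,24,.16),("ptr",216,87,20,.119),("tab",351,196,9,.139),("head",293,232,22,.186)]:
    c,s=blob(u,v,w); print(nm,c,s,ray("w2",*c,z))
K=ray("w2",335,100,.16)
P=ray("w2",216,87,.119)
print("p-k",np.linalg.norm((P-K)[:2]),np.degrees(np.arctan2(*(P-K)[1::-1])))
for u,v in [(340,12),(381,28)]: 
    d=ray("w2",u,v,.142)-K; print(np.linalg.norm(d[:2]),np.degrees(np.arctan2(d[1],d[0])))
T=ray("w2",351,196,.139)-K;print(np.linalg.norm(T[:2]),np.degrees(np.arctan2(T[1],T[0])))
cv2.imwrite("pics/w2z.png",cv2.resize(im[0:260,170:450],None,fx=2.3,fy=2.3,interpolation=cv2.INTER_CUBIC))
st()
E
```

```text
knob [334.09391125  99.85861713] [  48   48 1938] [ 0.55929807 -0.1567135   0.16      ]
ptr [217.30864198  90.38888889] [ 25  11 162] [ 0.68820481 -0.16995335  0.119     ]
tab [350.87804878 197.7804878 ] [ 8 10 41] [ 0.5392353  -0.05034379  0.139     ]
head [296.43157895 233.47368421] [ 27  30 475] [ 0.5986593  -0.02465477  0.186     ]
p-k 0.13205304655362618 -7.385232792484528
0.08456766298641855 -93.71396389587774
0.08383692670747608 -123.83329801780313
0.10589730640254257 100.48166128306656
t 1.97 p [ 0.571  -0.0695  0.3482] F [-0.7  0.2 -0.5] M [ 0.08 -0.02 -0.05] j [  9.2  14.    5.1   0.  -81.2  -9.3] w 1.0
```

View pics/w2z.png

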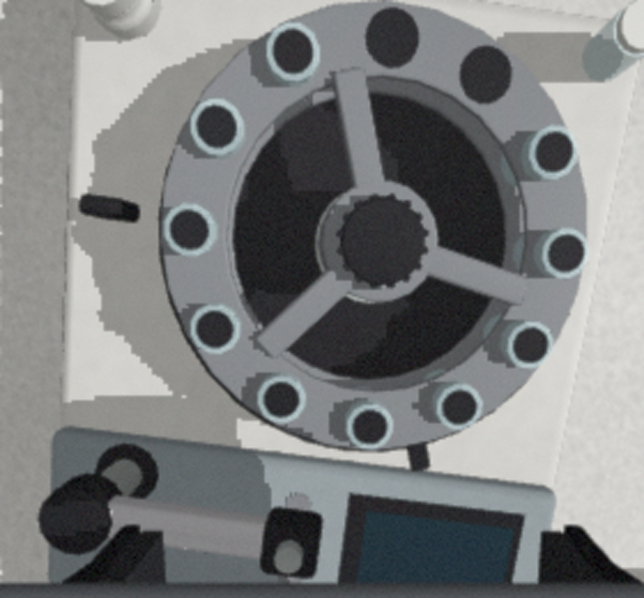

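Request:
step_arm(moves=[[[0,-0.05,0,-2.5,0,0.5,94],[0,-0.1,0,-5,0,1,94],[0,-0.15,0,-8.4,1,1.6,94],[0,-0.19,0,-8.4,3,1.6,94],[0,-0.19,0,-8.4,6,1.6,94]]])

```text
time_s: 2.38
tcp_pos: [0.5551, -0.1518, 0.2913]
ee_rot: [[-0.193, 0.006, -0.981], [0.981, -0.001, -0.193], [-0.002, -1.0, -0.006]]
wrist_force: [0.1, -0.0, 0.3]
gripper_width: 0.94
```

```bash
python3 - <<'E'
from h import *
cap("wrist","w3");cap("scene","s3"); st();print(rel([.555,-.154,.14],down(191)))
print(proj("w3",[.555,-.154,.16]))
im=cv2.imread("pics/s3.png")[150:290,230:410];cv2.imwrite("pics/s3z.png",cv2.resize(im,None,fx=4,fy=4))
E
```

```text
t 2.48 p [ 0.5511 -0.1497  0.2842] F [ 0.3 -0.3 -0.8] M [ 0.1  -0.03 -0.01] j [  1.   15.3  -2.   -0.2 -73.3  10.2] w 0.94
[array([-0.56, 14.41, -0.45]), array([-0.01 ,  0.002,  0.004])]
(np.float64(323.3231104808849), np.float64(193.40847978963293))
```

View pics/w3.png

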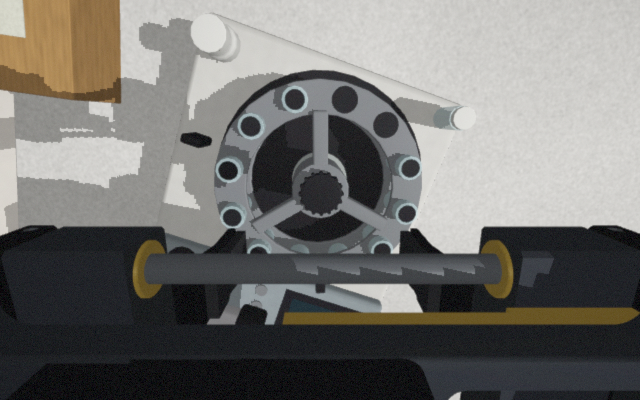

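View pics/s3z.png

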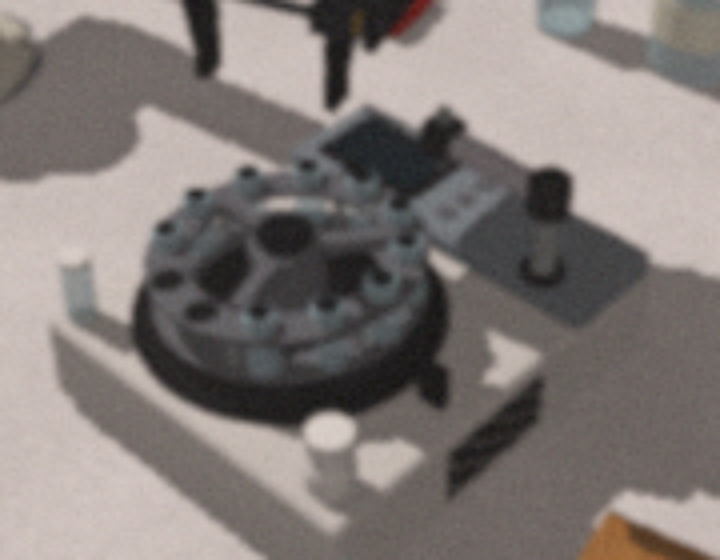

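Request:
step_arm(moves=[[[0,0,0,-0.4,2.5,-0.4,94],[0,0,0,-0.5,5,-0.4,94],[0,0,0,-0.5,7.5,-0.4,94],[0,0,0,-0.5,9.5,-0.4,94],[0,0,0,-0.5,10.5,-0.4,94]]])

```text
time_s: 2.9
tcp_pos: [0.5586, -0.1538, 0.1829]
ee_rot: [[-0.194, -0.003, -0.981], [0.981, 0.0, -0.194], [0.001, -1.0, 0.003]]
wrist_force: [0.2, -0.3, 0.7]
gripper_width: 0.941
```

Request:
step_arm(moves=[[[0,0,0,0,0.8,0,94],[0,0,0,0,1.6,0,94],[0,0,0,0,2.4,0,94],[0,0,0,0,3.2,0,94],[0,0,0,0,3.9,0,94]]])

```text
time_s: 3.32
tcp_pos: [0.5596, -0.1546, 0.1452]
ee_rot: [[-0.193, 0.001, -0.981], [0.981, -0.0, -0.193], [-0.0, -1.0, -0.001]]
wrist_force: [-0.3, -0.1, -0.0]
gripper_width: 0.942
```

```bash
python3 - <<'E'
from h import *
cap("wrist","w4"); st();print(rel([.555,-.154,.14],down(191)))
E
```

```text
t 3.37 p [ 0.5585 -0.1544  0.1435] F [-0.4 -0.1 -0.7] M [ 0.11  0.03 -0.02] j [  0.5  22.2 -13.2  -0.  -54.7  10.6] w 0.94
[array([0.11, 0.35, 0.33]), array([-0.002,  0.002,  0.001])]
```

View pics/w4.png

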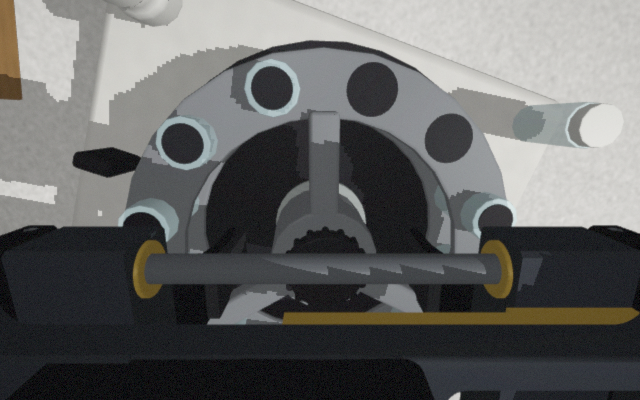

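Request:
step_arm(moves=[[[0,0,0,0,0.2,0.1,94],[0,0.03,0,0,0.35,0.15,94],[0,0.07,0,0,0.35,0.15,94],[0,0.11,0,0,0.35,0.15,94],[0,0.15,0,0,0.35,0.15,94]]])

```text
time_s: 3.78
tcp_pos: [0.558, -0.155, 0.1423]
ee_rot: [[-0.042, 0.001, -0.999], [0.999, -0.0, -0.042], [-0.0, -1.0, -0.001]]
wrist_force: [-1.4, -0.3, -0.5]
gripper_width: 0.944
```

Request:
step_arm(moves=[[[0,0.04,0,0,0,0,94],[0,0.08,0,0,0,0,94],[0,0.12,0,0,0,0,94],[0,0.16,0,0,0,0,94],[0,0.2,0,0,0,0,94]]])

```text
time_s: 4.2
tcp_pos: [0.5575, -0.1564, 0.1427]
ee_rot: [[0.156, -0.0, -0.988], [0.988, -0.003, 0.156], [-0.003, -1.0, -0.0]]
wrist_force: [-1.4, -5.3, 1.2]
gripper_width: 0.945
```

Request:
step_arm(moves=[[[0,0.04,0,0,0,0,94],[0,0.08,0,0,0,0,94],[0,0.12,0,0,0,0,94],[0,0.16,0,0,0,0,94],[0,0.2,0,0,0,0,94]]])

```text
time_s: 4.62
tcp_pos: [0.5566, -0.1564, 0.1429]
ee_rot: [[0.349, -0.002, -0.937], [0.937, -0.002, 0.349], [-0.003, -1.0, 0.001]]
wrist_force: [-3.6, -4.6, 3.4]
gripper_width: 0.939
```

```bash
python3 - <<'E'
from h import *
cap("wrist","w5");cap("top","t5"); s=st();R=np.array(s["ee_rot"]);print(np.degrees(np.arctan2(R[1,2],R[0,2])))
im=cv2.imread("pics/t5.png")[95:245,265:415];cv2.imwrite("pics/t5z.png",cv2.resize(im,None,fx=4,fy=4))
E
```

```text
t 4.72 p [ 0.5568 -0.156   0.1427] F [-2.9 -2.8  4. ] M [-0.79  0.91  0.19] j [  0.4  22.2 -13.5   0.1 -54.4 -20.9] w 0.94
159.6249181346812
```

View pics/w5.png

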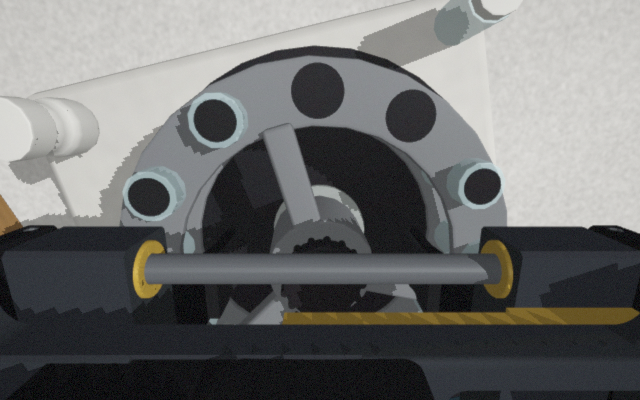

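View pics/t5z.png

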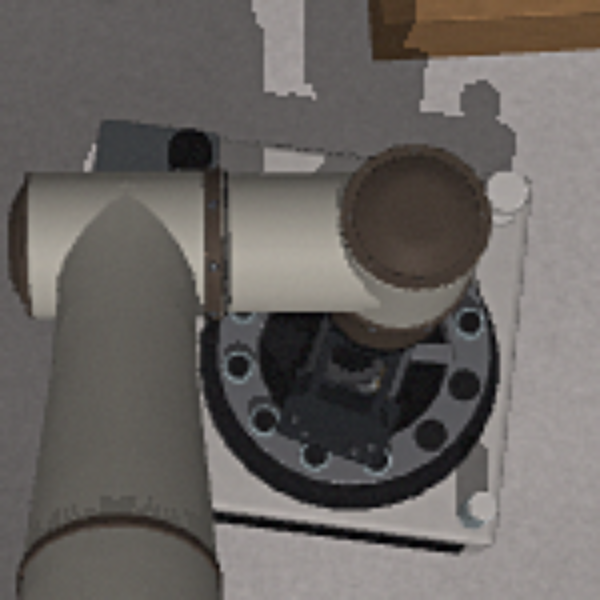

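```bash
cat >> h.py <<'E'
def holes(fn,h165,h135,z=.142,c=(.557,-.155)):
    for (u,v),a in ((h165,165),(h135,135)):
        d=ray(fn,u,v,z)[:2]-c; print("r",np.linalg.norm(d).round(4),"carx",(np.degrees(np.arctan2(d[1],d[0]))-a+180)%360-180)
E
python3 -c "
from h import *
holes('w5',(317,90),(410,115))"
```

```text
r 0.0813 carx 86.09482598043638
r 0.0811 carx 85.02283229108207
```

Request:
step_arm(moves=[[[0,0.04,0,0,0,0,94],[0,0.08,0,0,0,0,94],[0,0.12,0,0,0,0,94],[0,0.16,0,0,0,0,94],[0,0.2,0,0,0,0,94]]])

```text
time_s: 5.13
tcp_pos: [0.5562, -0.1556, 0.1422]
ee_rot: [[0.528, -0.003, -0.849], [0.849, -0.001, 0.528], [-0.003, -1.0, 0.002]]
wrist_force: [-4.9, -2.3, 4.3]
gripper_width: 0.94
```

Request:
step_arm(moves=[[[0,0.04,0,0,0,0,94],[0,0.08,0,0,0,0,94],[0,0.12,0,0,0,0,94],[0,0.16,0,0,0,0,94],[0,0.2,0,0,0,0,94]]])

```text
time_s: 5.55
tcp_pos: [0.5563, -0.155, 0.1418]
ee_rot: [[0.687, -0.003, -0.727], [0.727, 0.0, 0.687], [-0.002, -1.0, 0.002]]
wrist_force: [-3.9, -0.9, 2.7]
gripper_width: 0.941
```

Request:
step_arm(moves=[[[0,0.04,0,0,0,0,94],[0,0.08,0,0,0,0,94],[0,0.12,0,0,0,0,94],[0,0.16,0,0,0,0,94],[0,0.2,0,0,0,0,94]]])

```text
time_s: 5.97
tcp_pos: [0.5564, -0.1547, 0.1416]
ee_rot: [[0.817, -0.003, -0.576], [0.576, 0.001, 0.817], [-0.002, -1.0, 0.002]]
wrist_force: [-3.4, 0.8, 1.8]
gripper_width: 0.938
```

```bash
python3 - <<'E'
from h import *
cap("wrist","w6"); s=st();R=np.array(s["ee_rot"]);print(np.degrees(np.arctan2(R[1,2],R[0,2])))
E
```

```text
t 6.02 p [ 0.5568 -0.1546  0.1416] F [-0.6  0.3  1.3] M [0.19 0.51 0.07] j [  0.5  22.2 -13.5  -0.  -54.4 -55.4] w 0.94
125.08460516857043
```

View pics/w6.png

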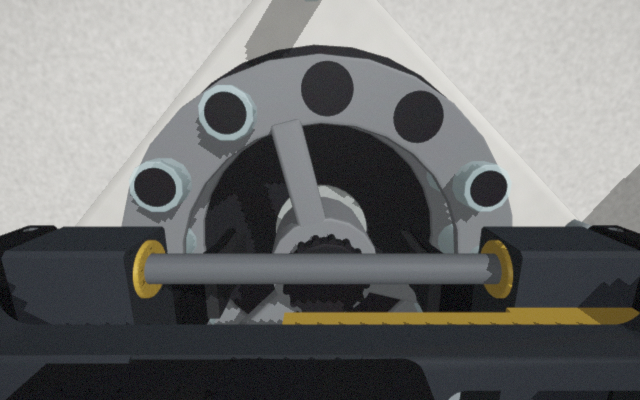

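Request:
step_arm(moves=[[[0,0.04,0,0,0,0,94],[0,0.08,0,0,0,0,94],[0,0.12,0,0,0,0,94],[0,0.16,0,0,0,0,94],[0,0.2,0,0,0,0,94]]])

```text
time_s: 6.43
tcp_pos: [0.5569, -0.1545, 0.1415]
ee_rot: [[0.915, -0.002, -0.403], [0.403, 0.001, 0.915], [-0.001, -1.0, 0.001]]
wrist_force: [-2.4, 0.7, 1.3]
gripper_width: 0.938
```

Request:
step_arm(moves=[[[0,0.04,0,0,0,0,94],[0,0.08,0,0,0,0,94],[0,0.12,0,0,0,0,94],[0,0.16,0,0,0,0,94],[0,0.2,0,0,0,0,94]]])

```text
time_s: 6.85
tcp_pos: [0.5573, -0.1544, 0.1417]
ee_rot: [[0.977, -0.001, -0.213], [0.213, 0.001, 0.977], [-0.001, -1.0, 0.001]]
wrist_force: [-3.4, 1.1, 1.1]
gripper_width: 0.942
```

```bash
python3 - <<'E'
from h import *
holes("w6",(327,88),(418,117))
cap("wrist","w7"); s=st();R=np.array(s["ee_rot"]);print(np.degrees(np.arctan2(R[1,2],R[0,2])))
E
```

```text
r 0.081 carx 48.29361841496922
r 0.0814 carx 47.70490407244978
t 6.9 p [ 0.5575 -0.1544  0.1417] F [-1.4  1.7  0.8] M [0.29 0.25 0.1 ] j [  0.5  22.2 -13.5  -0.1 -54.3 -78.3] w 0.94
102.20274880607695
```

View pics/w7.png

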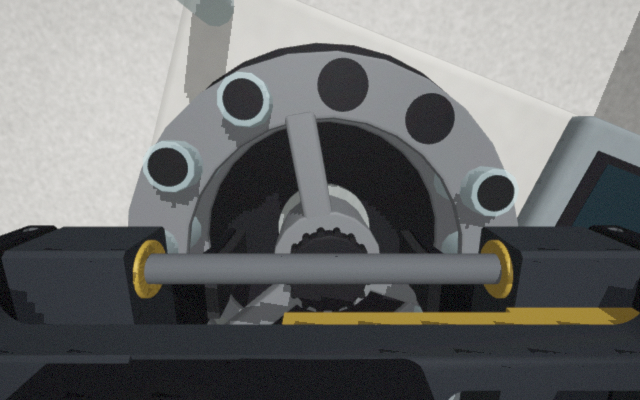

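```bash
python3 -c "
from h import *
holes('w7',(343,85),(430,118))"
```

```text
r 0.082 carx 20.71521503380393
r 0.0833 carx 21.40512231705256
```

Request:
step_arm(moves=[[[0,0.03,0,0,0,0,94],[0,0.06,0,0,0,0,94],[0,0.09,0,0,0,0,94],[0,0.12,0,0,0,0,94],[0,0.15,0,0,0,0,94]]])

```text
time_s: 7.32
tcp_pos: [0.5577, -0.1544, 0.1418]
ee_rot: [[0.998, 0.0, -0.066], [0.066, 0.001, 0.998], [0.0, -1.0, 0.001]]
wrist_force: [-2.4, 1.5, 1.5]
gripper_width: 0.94
```

Request:
step_arm(moves=[[[0,0.02,0,0,0,0,94],[0,0.04,0,0,0,0,94],[0,0.06,0,0,0,0,94],[0,0.08,0,0,0,0,94],[0,0.1,0,0,0,0,94]]])

```text
time_s: 7.73
tcp_pos: [0.5578, -0.1548, 0.1418]
ee_rot: [[0.999, 0.0, 0.036], [-0.036, 0.0, 0.999], [0.0, -1.0, 0.0]]
wrist_force: [-1.9, 1.0, 1.0]
gripper_width: 0.942
```

```bash
python3 - <<'E'
from h import *
cap("wrist","w8"); s=st();R=np.array(s["ee_rot"]);print(np.degrees(np.arctan2(R[1,2],R[0,2])))
E
```

```text
t 7.78 p [ 0.5579 -0.1548  0.1418] F [-1.2  0.7  1.5] M [0.46 0.23 0.01] j [  0.5  22.2 -13.5  -0.  -54.3 -92.6] w 0.94
87.86360058442453
```

View pics/w8.png

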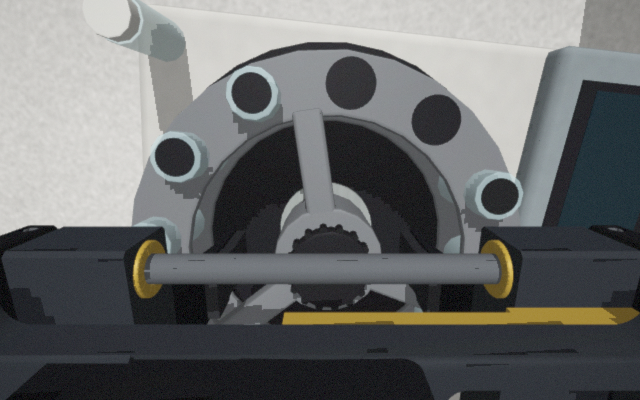

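Request:
step_arm(moves=[[[0,0.012,0,0,0,0,94],[0,0.024,0,0,0,0,94],[0,0.036,0,0,0,0,94],[0,0.048,0,0,0,0,94],[0,0.06,0,0,0,0,94]]])

```text
time_s: 8.2
tcp_pos: [0.5578, -0.155, 0.1418]
ee_rot: [[0.995, 0.0, 0.096], [-0.096, -0.0, 0.995], [0.0, -1.0, -0.0]]
wrist_force: [-1.3, 2.1, 1.0]
gripper_width: 0.941
```

Request:
step_arm(moves=[[[0,0.01,0,0,0,0,94],[0,0.02,0,0,0,0,94],[0,0.03,0,0,0,0,94],[0,0.04,0,0,0,0,94],[0,0.05,0,0,0,0,94]]])

```text
time_s: 8.62
tcp_pos: [0.5582, -0.1552, 0.1418]
ee_rot: [[0.989, 0.001, 0.146], [-0.146, -0.0, 0.989], [0.001, -1.0, -0.0]]
wrist_force: [0.2, -0.3, 0.5]
gripper_width: 0.942
```

```bash
python3 - <<'E'
from h import *
holes("w8",(351,82),(436,119))
cap("wrist","w9"); s=st();R=np.array(s["ee_rot"]);print(np.degrees(np.arctan2(R[1,2],R[0,2])))
E
```

```text
r 0.0833 carx 4.320428324567274
r 0.084 carx 5.418816877132855
t 8.67 p [ 0.5581 -0.1551  0.1418] F [0.8 0.3 0.3] M [ 0.   -0.21 -0.  ] j [  0.5  22.3 -13.4   0.  -54.3 -98.9] w 0.94
81.5989399159921
```

View pics/w9.png

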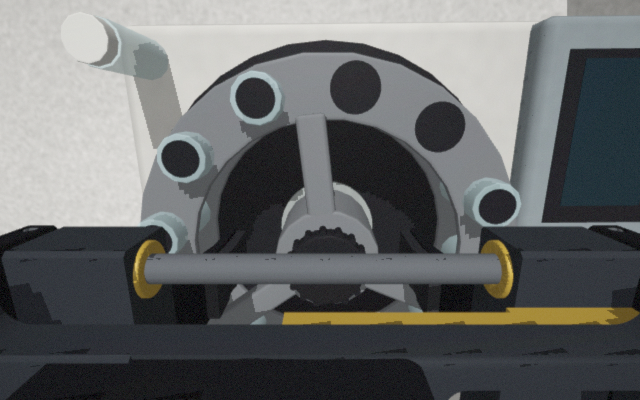

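```bash
python3 - <<'E'
from h import *
holes("w9",(355,88),(440,127),z=.134)
cap("scene","s9")
im=cv2.imread("pics/s9.png")[150:290,230:410];cv2.imwrite("pics/s9z.png",cv2.resize(im,None,fx=4,fy=4))
E
```

```text
r 0.0814 carx -3.7827020483813953
r 0.0837 carx -5.136568439957813
```

View pics/s9z.png

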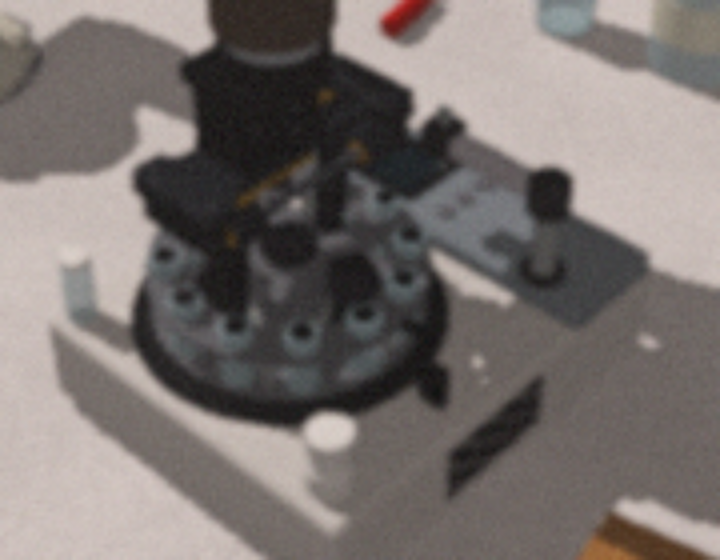

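Request:
step_arm(moves=[[[0,-0.03,0,0,0,0,94],[0,-0.06,0,0,0,0,94],[0,-0.06,0,0,-1.5,0,94],[0,-0.06,0,0,-4,0,94],[0,-0.06,0,0,-7,0,94]]])

```text
time_s: 9.13
tcp_pos: [0.5567, -0.1549, 0.2108]
ee_rot: [[0.996, -0.004, 0.085], [-0.085, 0.0, 0.996], [-0.004, -1.0, -0.0]]
wrist_force: [0.9, -0.9, -1.3]
gripper_width: 0.941
```

Request:
step_arm(moves=[[[0,0,0,-1,-2,0,0],[0,0,0,-3,-3,0,0],[0,0,0,-5,-4,0,0],[0,0,0,-5.5,-4,0,0],[0,0,0,-5.5,-4,0,0]]])

```text
time_s: 9.55
tcp_pos: [0.5022, -0.1502, 0.2528]
ee_rot: [[0.996, 0.002, 0.085], [-0.085, 0.0, 0.996], [0.002, -1.0, 0.0]]
wrist_force: [0.6, 0.4, -0.5]
gripper_width: 0.647
```

```bash
python3 - <<'E'
from h import *
cap("wrist","w10"); s=st();R=np.array(s["ee_rot"]);print(np.degrees(np.arctan2(R[1,2],R[0,2])))
E
```

```text
t 9.6 p [ 0.5029 -0.1503  0.252 ] F [ 0.1  0.1 -0.7] M [ 0.02 -0.24 -0.04] j [  1.1  11.5 -11.8  -0.  -66.6 -96. ] w 0.6
85.11612719411319
```

View pics/w10.png

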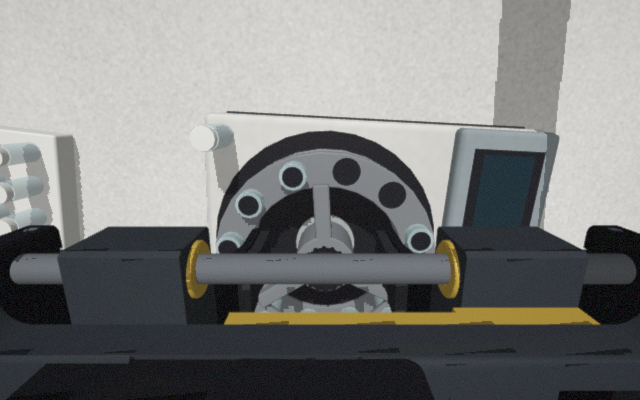

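Request:
step_arm(moves=[[[0,0,0,3.5,-1,0,0],[0,0,0,7,-2,0,0],[0,0,0,10.5,-3,0,0],[0,0,0,14,-4,0,0],[0,0,0,17,-5,0,0]]])

```text
time_s: 10.02
tcp_pos: [0.6749, -0.165, 0.3]
ee_rot: [[0.996, -0.002, 0.085], [-0.085, -0.0, 0.996], [-0.002, -1.0, -0.0]]
wrist_force: [0.9, 0.2, -0.7]
gripper_width: 0.222
```

```bash
python3 - <<'E'
from h import *
cap("wrist","w11a");cap("wrist","w11"); s=st()
im=cv2.imread("pics/w11.png");cv2.imwrite("pics/w11z.png",cv2.resize(im[0:260,190:490],None,fx=2.3,fy=2.3))
E
```

```text
t 10.12 p [ 0.677  -0.165   0.2986] F [ 0.9  0.3 -1.3] M [ 0.06 -0.11  0.03] j [ -0.4  27.6  18.5   0.  -80.9 -94.5] w 0.13
```

View pics/w11.png

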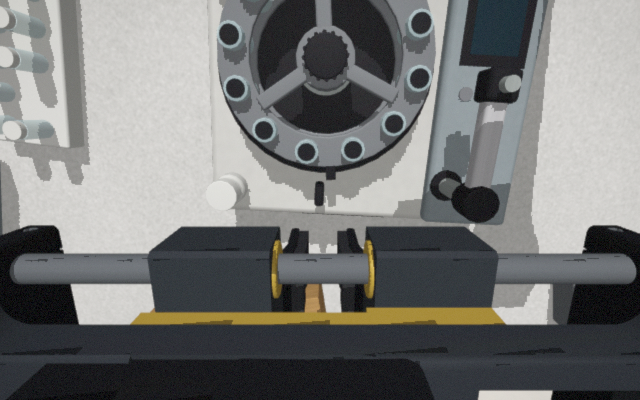

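```bash
python3 - <<'E'
from h import *
g=cv2.cvtColor(cv2.imread("pics/w11.png"),cv2.COLOR_BGR2GRAY)
K=ray("w11",326,55,.152);P=ray("w11",319,189,.119);T=ray("w11",331,174,.131)
print(K,P,T)
for q in(P,T): print(np.linalg.norm((q-K)[:2]),np.degrees(np.arctan2(*(q-K)[1::-1])))
H=ray("w11",495,85,.186);print("head",H)
pv=ray("w11",446,187,.12); print("post base?",pv)
# spokes-size check: ring scale / height via vial spacing
a=np.array([ (228,35),(421,25)],float)
for z in (.142,.148,.150,.154,.16): print(z,np.linalg.norm(ray("w11",*a[0],z)-ray("w11",*a[1],z)))
E
```

```text
[ 0.56169224 -0.15329567  0.152     ] [ 0.68501794 -0.17035431  0.119     ] [ 0.66808795 -0.15672266  0.131     ]
0.12449989534916349 -7.875291172586459
0.1064508836119738 -1.8448539339660788
head [ 0.59962317 -0.02589523  0.186     ]
post base? [ 0.69363436 -0.03826823  0.12      ]
0.142 0.16718439588457434
0.148 0.16393407020677966
0.15 0.16285062831418143
0.154 0.160683744528985
0.16 0.15743341885119033
```

View pics/w11z.png

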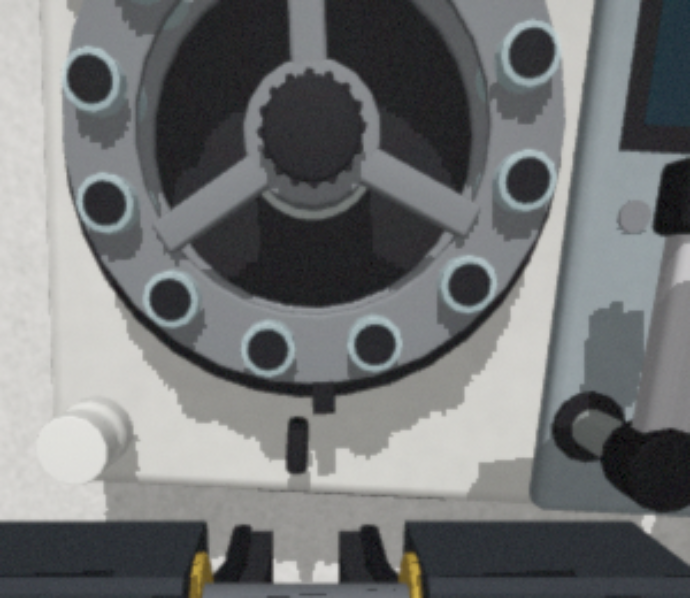

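```bash
cat >> h.py <<'E'
def carpose(fn,seeds):
    """seeds: list (u,v,angle_deg) of vial mouths; returns carousel pose in world by PnP"""
    g=cv2.cvtColor(cv2.imread(f"pics/{fn}.png"),cv2.COLOR_BGR2GRAY); d=np.load(f"pics/{fn}.npz"); W=14
    ip=[];op=[]
    for u,v,a in seeds:
        u0,v0=max(u-W,0),max(v-W,0); m=(g[v0:v+W,u0:u+W]<62).astype(np.uint8)
        n,l,s,c=cv2.connectedComponentsWithStats(m,connectivity=4); i=l[v-v0,u-u0]
        if i==0: print("miss",u,v); continue
        ip.append(c[i]+[u0,v0]); t=np.radians(a); op.append([.085*np.cos(t),.085*np.sin(t),.052]); print(a,ip[-1].round(1),s[i,2:],end="; ")
    K=np.array([[d["f"],0,d["cx"]],[0,d["f"],d["cy"]],[0,0,1.]])
    ok,rv,tv=cv2.solvePnP(np.array(op),np.array(ip),K,None); T=d["T"]
    pr=cv2.projectPoints(np.array(op),rv,tv,K,None)[0][:,0]; 
    R=T[:3,:3]@cv2.Rodrigues(rv)[0]; o=T[:3,:3]@tv.ravel()+T[:3,3]
    print("\nresid px",np.abs(pr-ip).max().round(2),"origin mm",(o*1000).round(1),"yaw",np.degrees(np.arctan2(R[1,0],R[0,0])).round(2),"axis",R[:,2].round(3))
E
python3 - <<'E'
from h import *
carpose("w11",[(306,152,-15),(352,149,15),(264,130,-45),(394,124,45),(235,88,-75),(420,78,75),(228,35,-105),(421,24,105)])
carpose("w1",[(297,17,195-0),(263,50,225),(251,95,255),(262,139,285),(291,169,315),(329,181,345),(368,173,15),(399,146,45),(414,106,75),(410,62,105)])
E
```

```text
-15 [306.  151.6] [ 17  16 207]; 15 [352.6 149.5] [ 16  16 211]; -45 [263.5 129.9] [ 16  17 217]; 45 [393.7 123.4] [ 17  18 227]; -75 [235.   87.8] [ 17  18 244]; 75 [419.2  77.9] [ 18  19 258]; -105 [228.5  33.8] [ 18  20 284]; 105 [420.9  22.6] [ 19  20 301]; 
resid px 0.07 origin mm [ 560.1 -153.2   93.5] yaw -1.95 axis [ 0.026 -0.015  1.   ]
195 [296.2  17.3] [ 15  18 218]; 225 [262.8  50. ] [ 15  17 208]; 255 [250.7  95. ] [ 16  15 185]; 285 [261.4 138.5] [ 14  14 165]; 315 [290.4 169.5] [ 14  14 153]; 345 [328.8 181.8] [ 14  13 138]; 15 [368.  173.4] [ 13  14 140]; 45 [399.  146.5] [ 13  14 142]; 75 [414.7 106.5] [ 14  14 155]; 105 [409.7  62.1] [ 14  15 178]; 
resid px 0.09 origin mm [ 561.5 -153.6  100.2] yaw 101.22 axis [-0.079  0.023  0.997]
```

```bash
python3 - <<'E'
from h import *
print(rel([.561,-.154,.19],down(85.1)))
E
```

```text
[array([-11.65,  10.87,   0.12]), array([ 0.001,  0.   , -0.001])]
```

Request:
step_arm(moves=[[[0,0,0,-3.5,0.5,0,0],[0,0,0,-7,1,0,0],[0,0,0,-10.5,2.5,0.1,0],[0,0,0,-11.6,5.5,0.1,0],[0,0,0,-11.6,8,0.1,0]]])

```text
time_s: 10.53
tcp_pos: [0.5537, -0.1536, 0.2211]
ee_rot: [[0.996, 0.0, 0.085], [-0.085, 0.001, 0.996], [-0.0, -1.0, 0.001]]
wrist_force: [0.4, 0.2, 0.0]
gripper_width: 0.007
```

Request:
step_arm(moves=[[[0,0,0,0,1,0,0],[0,0,0,0,2,0,0],[0,0,0,0,3,0,0],[0,0,0,0,3.8,0,0],[0,0,0,0,4,0,0]]])

```text
time_s: 10.95
tcp_pos: [0.5569, -0.1538, 0.1803]
ee_rot: [[0.996, -0.002, 0.085], [-0.085, 0.0, 0.996], [-0.002, -1.0, 0.0]]
wrist_force: [-0.2, 0.3, 0.5]
gripper_width: 0.003
```

```bash
python3 - <<'E'
from h import *
st(); print(rel([.561,-.154,.1625],down(85.1)))
E
```

```text
t 10.95 p [ 0.5569 -0.1538  0.1803] F [-0.2  0.3  0.5] M [ 0.11 -0.15 -0.07] j [  0.6  20.  -10.7  -0.  -59.4 -95.5] w 0.0
[array([0.42, 1.78, 0.01]), array([-0.   ,  0.   , -0.002])]
```

Request:
step_arm(moves=[[[0,0,0,0.3,0.4,0,0],[0,0,0,0.3,0.8,0,0],[0,0,0,0.3,1.2,0,0],[0,0,0,0.3,1.4,0,0],[0,0,0,0.3,1.4,0,0]]])

```text
time_s: 11.37
tcp_pos: [0.5596, -0.1541, 0.1673]
ee_rot: [[0.996, -0.001, 0.085], [-0.085, 0.0, 0.996], [-0.001, -1.0, 0.0]]
wrist_force: [-0.6, 0.5, 0.3]
gripper_width: 0.007
```

Request:
step_arm(moves=[[[0,0,0,0,0.1,0,0],[0,0,0,0,0.2,0,0],[0,0,0,0,0.3,0,0],[0,0,0,0,0.4,0,0],[0,0,0,0,0.5,0,0]]])

```text
time_s: 11.78
tcp_pos: [0.5599, -0.1541, 0.163]
ee_rot: [[0.996, 0.0, 0.085], [-0.085, -0.0, 0.996], [0.0, -1.0, -0.0]]
wrist_force: [-1.6, 1.4, 5.4]
gripper_width: 0.006
```

Request:
step_arm(moves=[[[0,0,0,0,0.04,0,0],[0,0,0,0,0.08,0,0],[0,0,0,0,0.12,0,0],[0,0,0,0,0.16,0,0],[0,0,0,0,0.2,0,0]]])

```text
time_s: 12.2
tcp_pos: [0.56, -0.1542, 0.1627]
ee_rot: [[0.996, 0.001, 0.084], [-0.084, -0.001, 0.996], [0.001, -1.0, -0.001]]
wrist_force: [-3.4, 1.5, 10.3]
gripper_width: 0.004
```

Request:
step_arm(moves=[[[0,0,0,0,0.04,0,0],[0,0,0,0,0.08,0,0],[0,0,0,0,0.12,0,0],[0,0,0,0,0.16,0,0],[0,0,0,0,0.2,0,0]]])

```text
time_s: 12.62
tcp_pos: [0.56, -0.1543, 0.1617]
ee_rot: [[0.996, 0.002, 0.084], [-0.084, -0.001, 0.996], [0.002, -1.0, -0.001]]
wrist_force: [-4.0, 1.5, 10.4]
gripper_width: 0.004
```

Request:
step_arm(moves=[[[0,0,0,0,0.05,0,0],[0,0,0,0,0.1,0,0],[0,0,0,0,0.15,0,0],[0,0,0,0,0.2,0,0],[0,0,0,0,0.2,0,0]]])

```text
time_s: 13.03
tcp_pos: [0.5592, -0.1539, 0.1599]
ee_rot: [[0.996, -0.0, 0.084], [-0.084, -0.001, 0.996], [-0.0, -1.0, -0.001]]
wrist_force: [-6.5, 3.5, 15.1]
gripper_width: 0.007
```

Request:
step_arm(moves=[[[0,0,0,0,0.05,0,0],[0,0,0,0,0.1,0,0],[0,0,0,0,0.15,0,0],[0,0,0,0,0.2,0,0],[0,0,0,0,0.2,0,0]]])

```text
time_s: 13.45
tcp_pos: [0.5593, -0.1539, 0.1598]
ee_rot: [[0.997, 0.001, 0.083], [-0.083, -0.001, 0.997], [0.001, -1.0, -0.001]]
wrist_force: [-10.1, 5.8, 22.9]
gripper_width: 0.002
```

```bash
python3 - <<'E'
from h import *
st()
E
```

```text
t 13.45 p [ 0.5593 -0.1539  0.1598] F [-10.1   5.8  22.9] M [1.82 2.82 0.03] j [  0.6  21.3 -12.1   0.1 -56.6 -95.5] w 0.0
```

Request:
step_arm(moves=[[[0,0,0,0,-1.5,0,0],[0,0,0,0,-4.5,0,0],[0,0,0,2.5,-7.5,0,0],[0,0,0,6,-10,0,0],[0,0,0,9,-13,0,0]]])

```text
time_s: 13.87
tcp_pos: [0.6485, -0.1616, 0.2845]
ee_rot: [[0.996, 0.0, 0.085], [-0.085, 0.0, 0.996], [0.0, -1.0, 0.0]]
wrist_force: [0.6, -0.1, -0.8]
gripper_width: 0.006
```

Request:
step_arm(moves=[[[0,0,0,2.5,-1,0,0],[0,0,0,2.5,-1,0,0],[0,0,0,2.5,-1,0,0],[0,0,0,2.5,-1,0,0],[0,0,0,2.5,-1,0,0]]])

```text
time_s: 14.28
tcp_pos: [0.6719, -0.1637, 0.2923]
ee_rot: [[0.996, -0.002, 0.085], [-0.085, 0.0, 0.996], [-0.002, -1.0, 0.0]]
wrist_force: [-0.6, 0.6, 0.2]
gripper_width: 0.004
```

```bash
python3 - <<'E'
from h import *
cap("wrist","w12"); s=st()
E
```

```text
t 14.33 p [ 0.6719 -0.1637  0.2927] F [-1.1 -0.2  0.2] M [ 0.03 -0.13  0.04] j [ -0.3  27.2  17.   -0.  -79.9 -94.5] w 0.0
```

View pics/w12.png

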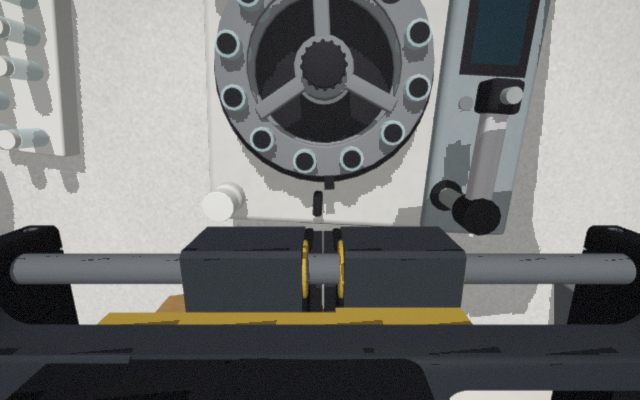

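```bash
python3 - <<'E'
from h import *
carpose("w12",[(305,161,-15),(352,159,15),(262,139,-45),(392,132,45),(232,97,-75),(418,87,75),(227,43,-105),(419,31,105)])
T=ray("w12",329,184,.127);P=ray("w12",318,199,.119);print(T,P)
print("head top",ray("w12",497,95,.186))
E
```

```text
-15 [304.1 161. ] [ 17  17 214]; 15 [351.4 158.8] [ 16  17 212]; -45 [261.2 139.1] [ 17  17 222]; 45 [392.7 132.7] [ 17  17 230]; -75 [232.5  97.1] [ 18  19 250]; 75 [418.1  87.1] [ 18  19 257]; -105 [226.2  43.1] [ 18  19 278]; 105 [419.4  32.1] [ 18  21 295]; 
resid px 0.07 origin mm [ 559.9 -153.1   90.4] yaw -1.97 axis [ 0.009 -0.012  1.   ]
[ 0.66829039 -0.15712261  0.127     ] [ 0.68467502 -0.16964829  0.119     ]
head top [ 0.59860568 -0.02522037  0.186     ]
```

```bash
python3 - <<'E'
from h import *
im=cv2.imread("pics/w12.png")
cv2.imwrite("pics/w12z.png",cv2.resize(im[0:240,200:560],None,fx=2.2,fy=2.2,interpolation=cv2.INTER_CUBIC))
im=cv2.imread("pics/w2.png")
lsd=cv2.createLineSegmentDetector()
for f,z in (("w12",.1),("w2",.085)):
    L=lsd.detect(cv2.cvtColor(cv2.imread(f"pics/{f}.png"),cv2.COLOR_BGR2GRAY))[0][:,0]
    for l in L:
        if np.hypot(l[2]-l[0],l[3]-l[1])>50 and min(l[1],l[3])<225:
            a=ray(f,l[0],l[1],z);b=ray(f,l[2],l[3],z);d=b-a
            print(f,l.round(0),np.degrees(np.arctan2(d[1],d[0])).round(1))
E
```

```text
w12 [419. 224. 448.   1.] 172.2
w12 [458.  73. 469.   0.] 172.2
w12 [523.  77. 459.  74.] -97.0
w12 [325. 223. 397. 225.] 83.2
w12 [539.   0. 525.  77.] -7.7
w12 [545.  81. 541. 134.] 0.0
w12 [539. 137. 535. 191.] -0.5
w12 [ 64. 156.  53.   0.] 168.1
w12 [ 74.   0.  83. 153.] -11.8
w12 [344.  87. 390. 111.] 58.4
w12 [262. 118. 305.  88.] 118.0
w12 [470. 166. 479. 115.] 171.9
w12 [248. 217. 312. 220.] 82.1
w12 [454.   0. 427. 197.] -7.9
w12 [505. 131. 493. 189.] -8.7
w12 [483. 134. 471. 197.] -8.9
w2 [136.  87.  58.  93.] 3.2
w2 [198. 184. 346. 203.] 172.3
w2 [322. 214. 397. 223.] 172.2
w2 [357. 204. 409. 211.] 172.3
w2 [126.   0. 143.  87.] 93.3
w2 [ 16.  87. 113.  80.] -177.1
w2 [200. 101. 198. 173.] 82.5
w2 [203.  17. 201.  84.] 82.1
w2 [340. 206. 284. 199.] -8.0
w2 [106.  78.  90.   1.] -86.9
```

View pics/w12z.png

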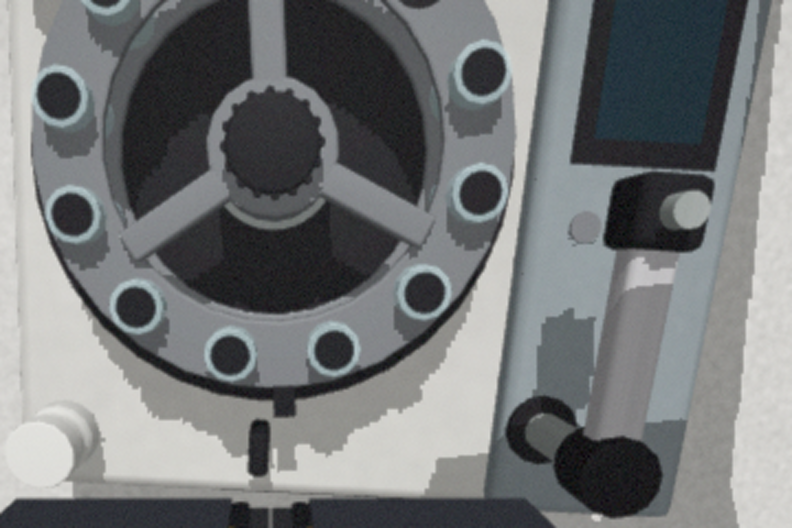

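Relative to the camera, the carousel came down 3.1 mm and now sits at 90.4 mm, which matches home. It is 0.10 rad from the collector's x (-7.8°), so it rests against one flank of the slot's play. I'll centre it with a small push, then press again to be sure it is seated.

Request:
step_arm(moves=[[[0,-0.01,0,-3.5,0,0,94],[0,-0.02,0,-7,0,0,94],[0,-0.03,0,-10,0,0,94],[0,-0.03,0,-11.2,1,0,94],[0,-0.03,0,-11.2,1,0,94]]])

```text
time_s: 14.75
tcp_pos: [0.5572, -0.1539, 0.2831]
ee_rot: [[0.998, -0.002, 0.055], [-0.055, 0.001, 0.998], [-0.002, -1.0, 0.001]]
wrist_force: [-0.3, -0.2, -0.5]
gripper_width: 0.295
```

Request:
step_arm(moves=[[[0,0,0,0,2,0,94],[0,0,0,0,4,0,94],[0,0,0,0,6,0,94],[0,0,0,0,8,0,94],[0,0,0,0,9,0,94]]])

```text
time_s: 15.17
tcp_pos: [0.5602, -0.154, 0.1907]
ee_rot: [[0.998, -0.004, 0.055], [-0.055, 0.001, 0.998], [-0.004, -1.0, 0.0]]
wrist_force: [0.1, -0.7, 0.9]
gripper_width: 0.675
```

```bash
python3 - <<'E'
from h import *
st();print(rel([.559,-.154,.138],down(87)))
E
```

```text
t 15.17 p [ 0.5602 -0.154   0.1907] F [ 0.1 -0.7  0.9] M [ 0.07 -0.13 -0.04] j [  0.6  19.8  -9.4  -0.  -61.  -93.7] w 0.67
[array([-0.1 ,  5.27, -0.  ]), array([-0.   , -0.003, -0.004])]
```

Request:
step_arm(moves=[[[0,0,0,-0.1,0,0,94],[0,0,0,-0.1,0,0,94],[0,0,0,-0.1,0,0,94],[0,0,0,-0.1,0.4,0,94],[0,0,0,-0.1,1,0,94]]])

```text
time_s: 15.58
tcp_pos: [0.5614, -0.1542, 0.1848]
ee_rot: [[0.998, 0.004, 0.055], [-0.055, -0.0, 0.998], [0.004, -1.0, -0.0]]
wrist_force: [-0.2, -0.1, 0.8]
gripper_width: 0.928
```

Request:
step_arm(moves=[[[0,0,0,0,1,0,94],[0,0,0,0,2,0,94],[0,0,0,0,3,0,94],[0,0,0,0,4,0,94],[0,0,0,0,4.2,0,94]]])

```text
time_s: 16.0
tcp_pos: [0.5588, -0.154, 0.1385]
ee_rot: [[0.998, -0.005, 0.056], [-0.056, 0.001, 0.998], [-0.005, -1.0, 0.0]]
wrist_force: [-0.2, -0.5, 0.2]
gripper_width: 0.944
```

```bash
python3 - <<'E'
from h import *
cap("wrist","w13");st();print(rel([.559,-.154,.138],down(87)))
E
```

```text
t 16.05 p [ 0.5592 -0.1541  0.1391] F [-0.2  0.1  0.2] M [ 0.02 -0.16  0.01] j [  0.6  22.6 -13.3  -0.  -54.3 -93.7] w 0.94
[array([-0.02,  0.11,  0.01]), array([-0.   , -0.003, -0.004])]
```

View pics/w13.png

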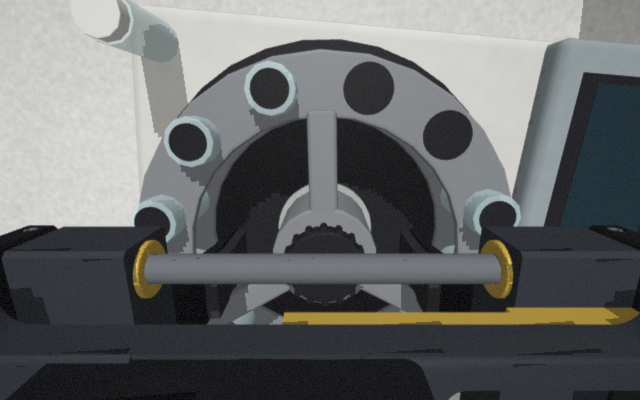

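Request:
step_arm(moves=[[[0,0.025,0,0,0,0,94],[0,0.05,0,0,0,0,94],[0,0.075,0,0,0,0,94],[0,0.09,0,0,0,0,94],[0,0.1,0,0,0,0,94]]])

```text
time_s: 16.47
tcp_pos: [0.5607, -0.1542, 0.1419]
ee_rot: [[0.988, 0.001, 0.156], [-0.156, -0.0, 0.988], [0.001, -1.0, 0.0]]
wrist_force: [-0.7, 0.6, -0.0]
gripper_width: 0.944
```

Request:
step_arm(moves=[[[0,0.015,0,0,0,0,94],[0,0.03,0,0,0,0,94],[0,0.045,0,0,0,0,94],[0,0.06,0,0,0,0,94],[0,0.075,0,0,0,0,94]]])

```text
time_s: 16.88
tcp_pos: [0.5595, -0.1536, 0.1412]
ee_rot: [[0.973, -0.002, 0.229], [-0.229, 0.001, 0.973], [-0.002, -1.0, 0.0]]
wrist_force: [-3.5, 4.5, 3.0]
gripper_width: 0.942
```

```bash
python3 - <<'E'
from h import *
cap("wrist","w14");s=st();R=np.array(s["ee_rot"]);print(np.degrees(np.arctan2(R[1,2],R[0,2])))
E
```

```text
t 16.93 p [ 0.5596 -0.1536  0.1412] F [-2.   3.2  1.3] M [1.31 0.68 0.23] j [ 6.000e-01  2.250e+01 -1.320e+01 -1.000e-01 -5.440e+01 -1.039e+02] w 0.94
76.71080313633479
```

View pics/w14.png

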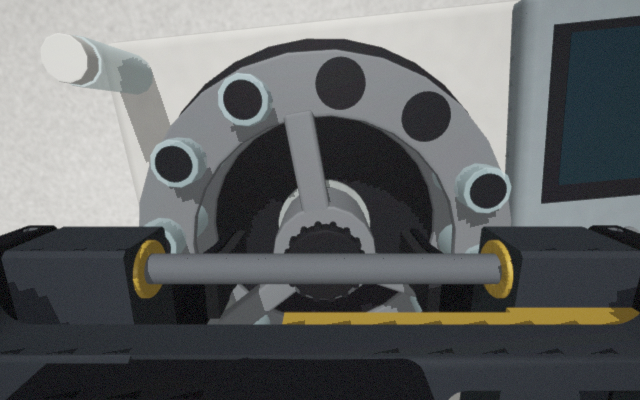

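```bash
python3 - <<'E'
from h import *
holes("w13",(369,87),(447,133),z=.130,c=(.560,-.1535))
holes("w14",(341,82),(426,116),z=.130,c=(.560,-.1535))
E
```

```text
r 0.0856 carx -2.2719031957643097
r 0.0858 carx -1.8938727677585234
r 0.085 carx -3.7498627331711987
r 0.0851 carx -3.8872137186117186
```

Turned 1.8° so far. I'll push about 4° more.

Request:
step_arm(moves=[[[0,0.015,0,0,0,0,94],[0,0.03,0,0,0,0,94],[0,0.045,0,0,0,0,94],[0,0.06,0,0,0,0,94],[0,0.065,0,0,0,0,94]]])

```text
time_s: 17.35
tcp_pos: [0.5597, -0.1538, 0.1412]
ee_rot: [[0.957, -0.001, 0.292], [-0.292, 0.0, 0.957], [-0.002, -1.0, 0.0]]
wrist_force: [-2.1, 3.2, 2.4]
gripper_width: 0.943
```

Request:
step_arm(moves=[[[0,-0.03,0,0,0,0,94],[0,-0.06,0,0,0,0,94],[0,-0.06,0,0,-1.5,0,94],[0,-0.06,0,0,-4,0,94],[0,-0.06,0,0,-6,0,94]]])

```text
time_s: 17.77
tcp_pos: [0.5612, -0.1549, 0.2023]
ee_rot: [[0.972, 0.002, 0.234], [-0.234, -0.002, 0.972], [0.002, -1.0, -0.001]]
wrist_force: [0.9, -0.4, -0.3]
gripper_width: 0.937
```

Request:
step_arm(moves=[[[0,0,0,0,-0.3,0,0],[0,0,0,0,-0.3,0,0],[0,0,0,0,-0.3,0,0],[0,0,0,0,-0.3,0,0],[0,0,0,0,-0.3,0,0]]])

```text
time_s: 18.18
tcp_pos: [0.5598, -0.1542, 0.2029]
ee_rot: [[0.972, -0.002, 0.233], [-0.233, 0.0, 0.972], [-0.002, -1.0, -0.001]]
wrist_force: [-0.1, -0.0, 0.5]
gripper_width: 0.645
```

Request:
step_arm(moves=[[[0,0,0,0,0,0,0],[0,0,0,0,0,0,0],[0,0,0,0,0,0,0],[0,0,0,0,0,0,0],[0,0,0,0,0,0,0]]])

```text
time_s: 18.6
tcp_pos: [0.5603, -0.1541, 0.2042]
ee_rot: [[0.972, -0.0, 0.233], [-0.233, -0.0, 0.972], [-0.0, -1.0, -0.0]]
wrist_force: [-0.8, -0.4, -1.1]
gripper_width: 0.265
```

```bash
python3 - <<'E'
from h import *
st(); print(rel([.560,-.1535,.160]))
E
```

```text
t 18.6 p [ 0.5603 -0.1541  0.2042] F [-0.8 -0.4 -1.1] M [-0.01 -0.14 -0.02] j [   0.6   19.1   -8.4    0.   -62.5 -104.1] w 0.26
[array([-0.05,  4.42,  0.06])]
```

Now press again.

Request:
step_arm(moves=[[[0,0,0,0,0.3,0,0],[0,0,0,0,0.8,0,0],[0,0,0,0,1.8,0,0],[0,0,0,0,2.8,0,0],[0,0,0,0,3.7,0,0]]])

```text
time_s: 19.02
tcp_pos: [0.5597, -0.1541, 0.1656]
ee_rot: [[0.972, -0.002, 0.233], [-0.233, 0.0, 0.972], [-0.002, -1.0, -0.0]]
wrist_force: [-0.2, -0.2, -0.3]
gripper_width: 0.01
```

Request:
step_arm(moves=[[[0,0,0,0,0.2,0,0],[0,0,0,0,0.4,0,0],[0,0,0,0,0.6,0,0],[0,0,0,0,0.8,0,0],[0,0,0,0,1,0,0]]])

```text
time_s: 19.43
tcp_pos: [0.5604, -0.1542, 0.1594]
ee_rot: [[0.973, 0.0, 0.232], [-0.232, -0.001, 0.973], [0.0, -1.0, -0.001]]
wrist_force: [-6.2, 5.0, 17.7]
gripper_width: 0.001
```

Request:
step_arm(moves=[[[0,0,0,0,0.1,0,0],[0,0,0,0,0.2,0,0],[0,0,0,0,0.3,0,0],[0,0,0,0,0.4,0,0],[0,0,0,0,0.4,0,0]]])

```text
time_s: 19.85
tcp_pos: [0.5605, -0.1542, 0.1593]
ee_rot: [[0.973, 0.003, 0.231], [-0.231, -0.002, 0.973], [0.003, -1.0, -0.001]]
wrist_force: [-9.1, 5.0, 24.7]
gripper_width: 0.007
```

Request:
step_arm(moves=[[[0,0,0,0,-1.5,0,0],[0,0,0,0,-4.5,0,0],[0,0,0,2.5,-7.5,0,0],[0,0,0,6,-10,0,0],[0,0,0,9,-13,0,0]]])

```text
time_s: 20.27
tcp_pos: [0.647, -0.1749, 0.2838]
ee_rot: [[0.973, 0.001, 0.233], [-0.233, 0.0, 0.973], [0.001, -1.0, 0.0]]
wrist_force: [1.4, 0.7, -0.6]
gripper_width: 0.004
```

Request:
step_arm(moves=[[[0,0,0,2.5,-1,0,0],[0,0,0,2.5,-1,0,0],[0,0,0,2.5,-1,0,0],[0,0,0,2.5,-1,0,0],[0,0,0,2.5,-1,0,0]]])

```text
time_s: 20.68
tcp_pos: [0.6697, -0.1804, 0.2912]
ee_rot: [[0.972, -0.002, 0.233], [-0.233, 0.0, 0.972], [-0.002, -1.0, -0.0]]
wrist_force: [0.5, 0.7, -0.3]
gripper_width: 0.008
```

```bash
python3 - <<'E'
from h import *
cap("wrist","w15"); s=st()
E
```

```text
t 20.73 p [ 0.6697 -0.1804  0.2915] F [0.3 0.1 0.5] M [ 0.04 -0.16  0.02] j [  -1.8   27.4   17.2   -0.   -79.8 -101.7] w -0.0
```

View pics/w15.png

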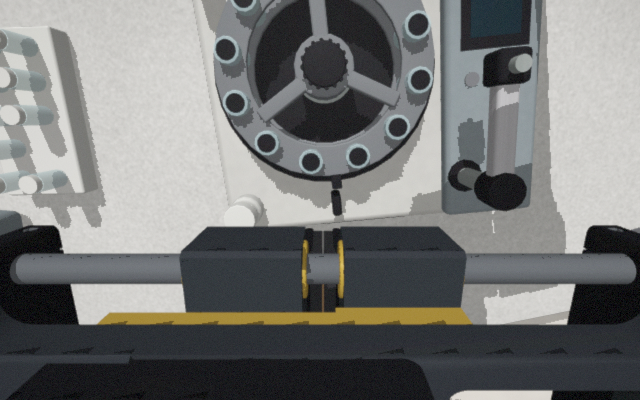

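```bash
python3 - <<'E'
from h import *
carpose("w15",[(311,161,-15),(357,156,15),(267,142,-45),(397,127,45),(235,102,-75),(420,79,75),(226,49,-105),(417,25,105)])
im=cv2.imread("pics/w15.png");cv2.imwrite("pics/w15z.png",cv2.resize(im[30:220,430:560],None,fx=3,fy=3,interpolation=cv2.INTER_CUBIC))
c=np.array([.560,-.1535]);a=np.radians(-7.8);X=np.array([np.cos(a),np.sin(a)]);Y=np.array([-X[1],X[0]])
pv=c+.118*X+.138*Y; print("pivot",pv, "proj top", proj("w15",[*pv,.18]))
for th in np.radians([170,175,180,185,190]):
    h=pv+.097*(np.cos(th)*X+np.sin(th)*Y); print(np.degrees(th),h,proj("w15",[*h,.186]))
E
```

```text
-15 [310.5 161.7] [ 16  17 214]; 15 [357.8 156.1] [ 17  17 218]; -45 [266.  142.8] [ 17  17 226]; 45 [397.5 126.9] [ 18  17 233]; -75 [234.7 102.5] [ 18  18 245]; 75 [420.2  79.3] [ 18  19 259]; -105 [225.3  49.2] [ 18  20 279]; 105 [417.7  24.1] [ 19  21 300]; 
resid px 0.07 origin mm [ 560.6 -153.6   90. ] yaw -6.63 axis [-0.003 -0.001  1.   ]
pivot [ 0.69563699 -0.03279124] proj top (np.float64(503.4039025367655), np.float64(191.0007061269523))
170.0 [ 0.60328044 -0.00313879] (np.float64(536.0314027713473), np.float64(64.70284497300742))
175.0 [ 0.60104751 -0.01130103] (np.float64(524.6147656726545), np.float64(64.29454857595204))
180.0 [ 0.59953445 -0.01962683] (np.float64(513.0561827599992), np.float64(64.96066988903942))
185.0 [ 0.5987528  -0.02805281] (np.float64(501.47011884969106), np.float64(66.6930955612311))
190.0 [ 0.59870849 -0.03651485] (np.float64(489.970832271777), np.float64(69.47082128606559))
```

View pics/w15z.png

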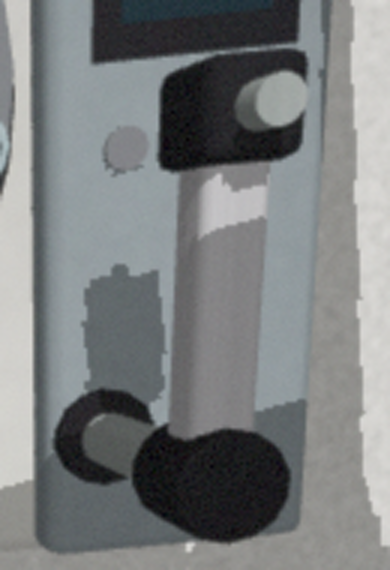

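Carousel checks out as home: origin z is 90.0 mm, its axis is vertical, and yaw is -6.6° against -7.8° for the collector. Next is the swing arm: the closed fingertip goes beside the head's -y face.

```bash
python3 - <<'E'
from h import *
print(rel([.6065,.026,.176],down(81)))
E
```

```text
[array([-10.94,  11.56,  18.6 ]), array([ 0.   , -0.078, -0.001])]
```

Request:
step_arm(moves=[[[0,0,0,-2,0,3.5,0],[0,-0.02,0,-4,0,7,0],[0,-0.04,0,-6,0,10.5,0],[0,-0.06,0,-8,0,14,0],[0,-0.078,0,-10,0,17.3,0]]])

```text
time_s: 21.15
tcp_pos: [0.6121, 0.0125, 0.292]
ee_rot: [[0.988, -0.0, 0.156], [-0.156, -0.0, 0.988], [-0.0, -1.0, -0.0]]
wrist_force: [-0.4, 0.8, 0.4]
gripper_width: 0.006
```

```bash
python3 - <<'E'
from h import *
cap("wrist","w16");st();print(rel([.6065,.026,.176],down(81)))
E
```

```text
t 21.2 p [0.6106 0.018  0.2923] F [-2.8  1.4 -2.1] M [ 0.13  0.17 -0.02] j [  16.8   18.8    4.    -0.2  -75.2 -115.4] w 0.01
[array([-0.52, 11.63,  0.7 ]), array([-0.003,  0.007, -0.001])]
```

View pics/w16.png

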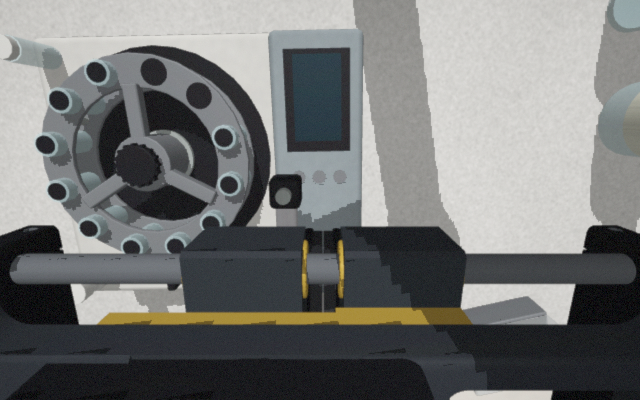

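```bash
python3 - <<'E'
from h import *
cap("wrist","w17")
im=cv2.imread("pics/w17.png");cv2.imwrite("pics/w17z.png",cv2.resize(im[150:240,230:350],None,fx=5,fy=5,interpolation=cv2.INTER_CUBIC))
for p in [(271,176),(301,176),(301,208),(271,208),(286,192)]: print(ray("w16",*p,.186))
E
```

```text
[ 0.58359807 -0.02518764  0.186     ]
[ 0.58731459 -0.00139292  0.186     ]
[ 0.61361239 -0.00594692  0.186     ]
[ 0.60980082 -0.03034974  0.186     ]
[ 0.59841587 -0.01568868  0.186     ]
```

View pics/w17z.png

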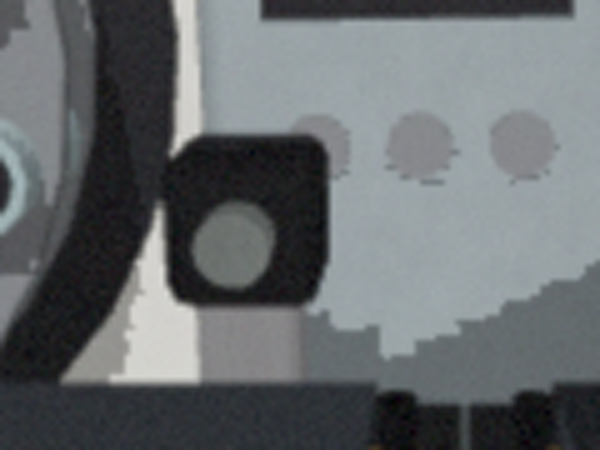

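Request:
step_arm(moves=[[[0,0,0,-0.3,1.5,0.5,0],[0,0,0,-0.3,4,0.5,0],[0,0,0,-0.3,7,0.5,0],[0,0,0,-0.3,10,0.5,0],[0,0,0,-0.3,11.6,0.5,0]]])

```text
time_s: 21.67
tcp_pos: [0.609, 0.0156, 0.1723]
ee_rot: [[0.988, -0.006, 0.157], [-0.157, -0.001, 0.988], [-0.005, -1.0, -0.001]]
wrist_force: [-0.4, 0.1, -0.3]
gripper_width: 0.008
```

```bash
python3 - <<'E'
from h import *
cap("scene","s18");st();print(rel([.6035,.012,.176],down(81)))
im=cv2.imread("pics/s18.png")[130:290,230:410];cv2.imwrite("pics/s18z.png",cv2.resize(im,None,fx=3.7,fy=3.7))
E
```

```text
t 21.72 p [0.6077 0.0154 0.1697] F [-0.5 -0.2 -2.2] M [ 0.05  0.02 -0.  ] j [ 1.660e+01  2.360e+01 -6.800e+00 -1.000e-01 -6.030e+01 -1.157e+02] w 0.01
[array([-0.37, -0.62, -0.41]), array([ 0.003, -0.001, -0.01 ])]
```

View pics/s18z.png

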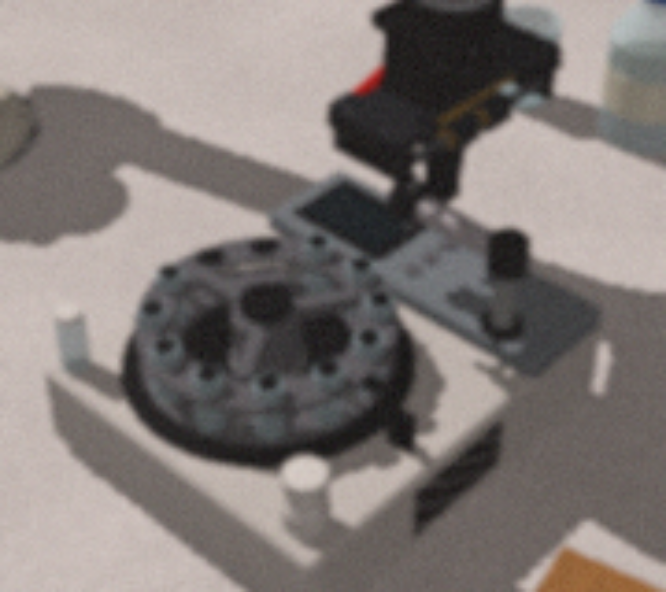

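Request:
step_arm(moves=[[[0,0,0,-0.2,-0.3,0,0],[0,0,0,-0.4,-0.5,0,0],[0,0,0,-0.4,-0.5,-0.1,0],[0,0,0,-0.4,-0.5,-0.3,0],[0,0,0,-0.4,-0.5,-0.4,0]]])

```text
time_s: 22.13
tcp_pos: [0.6075, 0.0129, 0.1825]
ee_rot: [[0.988, 0.003, 0.157], [-0.157, 0.001, 0.988], [0.003, -1.0, 0.001]]
wrist_force: [0.6, 0.0, -0.8]
gripper_width: 0.003
```

Request:
step_arm(moves=[[[0,-0.04,0,-0.1,0,-0.39,0],[0,-0.08,0,-0.19,0,-0.78,0],[0,-0.12,0,-0.26,0,-1.18,0],[0,-0.16,0,-0.32,0,-1.58,0],[0,-0.2,0,-0.36,0,-1.98,0]]])

```text
time_s: 22.55
tcp_pos: [0.6004, -0.006, 0.1815]
ee_rot: [[0.999, 0.001, -0.045], [0.045, 0.001, 0.999], [0.001, -1.0, 0.001]]
wrist_force: [-0.7, 1.6, 0.2]
gripper_width: 0.009
```

```bash
cat >> h.py <<'E'
def inpiv():
    s=st();R=np.array(s["ee_rot"]); phi=np.degrees(np.arctan2(R[1,2],R[0,2]))+90
    u=np.array([np.cos(np.radians(phi)),np.sin(np.radians(phi))]); v=np.array([-u[1],u[0]]); d=np.array(s["tcp_pos"])[:2]-[.6956,-.0328]
    print("phi",phi.round(1),"along u,v",(d@u).round(4),(d@v).round(4),"z",s["tcp_pos"][2])
E
python3 - <<'E'
from h import *
inpiv()
E
```

```text
t 22.55 p [ 0.6004 -0.006   0.1815] F [-0.7  1.6  0.2] M [ 0.33  0.01 -0.05] j [  14.9   22.    -7.5   -0.   -60.5 -102.3] w 0.01
phi 182.6 along u,v 0.0939 -0.031 z 0.18152151164288471
```

Request:
step_arm(moves=[[[0,-0.04,0,-0.1,0.1,-0.39,0],[0,-0.08,0,-0.19,0.2,-0.78,0],[0,-0.12,0,-0.26,0.3,-1.18,0],[0,-0.16,0,-0.32,0.3,-1.58,0],[0,-0.2,0,-0.36,0.3,-1.98,0]]])

```text
time_s: 22.97
tcp_pos: [0.5978, -0.026, 0.1785]
ee_rot: [[0.97, 0.001, -0.242], [0.242, 0.001, 0.97], [0.001, -1.0, 0.0]]
wrist_force: [-0.2, 0.7, -1.2]
gripper_width: 0.007
```

Request:
step_arm(moves=[[[0,-0.04,0,-0.1,0,-0.39,0],[0,-0.08,0,-0.19,0,-0.78,0],[0,-0.12,0,-0.26,0,-1.18,0],[0,-0.16,0,-0.32,0,-1.58,0],[0,-0.2,0,-0.36,0,-1.98,0]]])

```text
time_s: 23.38
tcp_pos: [0.5987, -0.0462, 0.1784]
ee_rot: [[0.903, 0.0, -0.43], [0.43, 0.0, 0.903], [0.0, -1.0, 0.0]]
wrist_force: [-1.0, 0.4, 0.3]
gripper_width: 0.007
```

```bash
python3 - <<'E'
from h import *
inpiv(); cap("scene","s19");cap("wrist","w19")
im=cv2.imread("pics/s19.png")[130:290,230:410];cv2.imwrite("pics/s19z.png",cv2.resize(im,None,fx=3.7,fy=3.7))
E
```

```text
t 23.38 p [ 0.5987 -0.0462  0.1784] F [-1.   0.4  0.3] M [0.28 0.09 0.01] j [ 11.   22.1  -7.7  -0.  -60.1 -75.5] w 0.01
phi 205.5 along u,v 0.0932 -0.0296 z 0.1783981093310832
```

View pics/s19z.png

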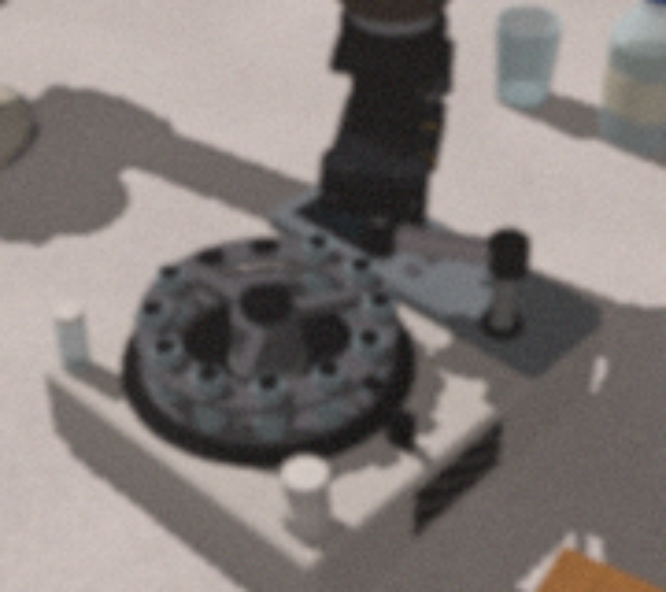

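View pics/w19.png

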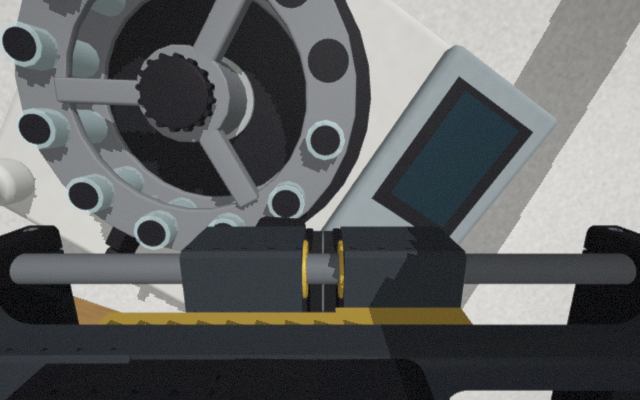

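Request:
step_arm(moves=[[[0,-0.04,0,-0.1,0,-0.39,0],[0,-0.08,0,-0.19,0,-0.78,0],[0,-0.12,0,-0.26,0,-1.18,0],[0,-0.16,0,-0.32,0,-1.58,0],[0,-0.2,0,-0.36,0,-1.98,0]]])

```text
time_s: 23.9
tcp_pos: [0.604, -0.0654, 0.1782]
ee_rot: [[0.8, 0.0, -0.6], [0.6, 0.0, 0.8], [0.0, -1.0, 0.0]]
wrist_force: [-0.6, -0.8, 0.2]
gripper_width: 0.009
```

Request:
step_arm(moves=[[[0,-0.02,0,-0.05,0,-0.19,0],[0,-0.04,0,-0.1,0,-0.39,0],[0,-0.06,0,-0.15,0,-0.58,0],[0,-0.08,0,-0.19,0,-0.78,0],[0,-0.1,0,-0.23,0,-0.98,0]]])

```text
time_s: 24.32
tcp_pos: [0.6082, -0.0747, 0.1779]
ee_rot: [[0.735, 0.0, -0.678], [0.678, -0.0, 0.735], [0.0, -1.0, -0.0]]
wrist_force: [-0.3, 0.4, 0.8]
gripper_width: 0.007
```

```bash
python3 - <<'E'
from h import *
inpiv()
E
```

```text
t 24.32 p [ 0.6082 -0.0747  0.1779] F [-0.3  0.4  0.8] M [ 0.21  0.06 -0.03] j [  8.1  23.3  -5.9   0.  -60.8 -55.5] w 0.01
phi 222.7 along u,v 0.0927 -0.0284 z 0.17793272597663343
```

Request:
step_arm(moves=[[[0,-0.02,0,-0.05,0,-0.19,0],[0,-0.04,0,-0.1,0,-0.39,0],[0,-0.06,0,-0.15,0,-0.58,0],[0,-0.08,0,-0.19,0,-0.78,0],[0,-0.1,0,-0.23,0,-0.98,0]]])

```text
time_s: 24.73
tcp_pos: [0.6132, -0.0836, 0.1778]
ee_rot: [[0.664, 0.0, -0.748], [0.748, -0.0, 0.664], [-0.0, -1.0, -0.0]]
wrist_force: [-0.7, -0.4, 1.0]
gripper_width: 0.005
```

```bash
python3 - <<'E'
from h import *
inpiv(); cap("wrist","w20");cap("scene","s20")
im=cv2.imread("pics/s20.png")[130:290,230:410];cv2.imwrite("pics/s20z.png",cv2.resize(im,None,fx=3.7,fy=3.7))
E
```

```text
t 24.73 p [ 0.6132 -0.0836  0.1778] F [-0.7 -0.4  1. ] M [ 0.22  0.13 -0.02] j [  7.2  23.9  -5.    0.  -61.1 -48.8] w 0.0
phi 228.4 along u,v 0.0927 -0.0279 z 0.17782952984632594
```

View pics/s20z.png

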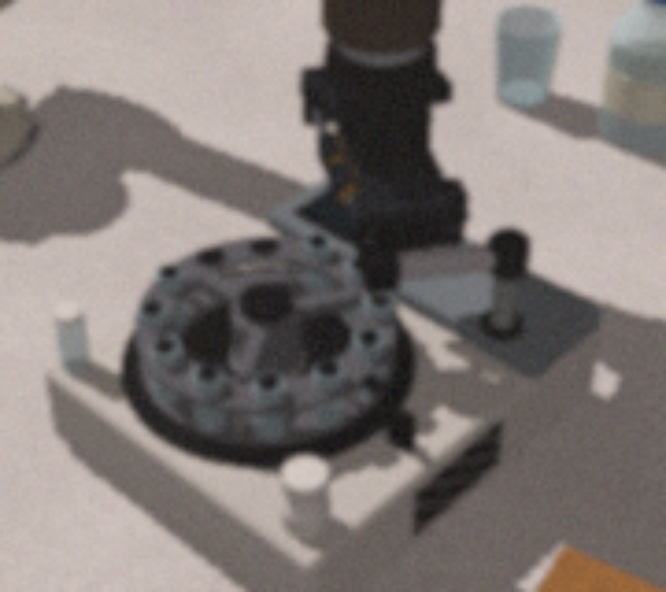

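View pics/w20.png

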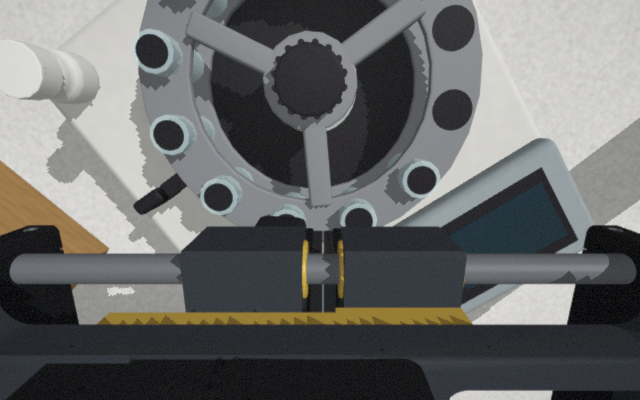

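Still swinging freely, with about 1 N at the head. I'll carry on slowly.

Request:
step_arm(moves=[[[0,-0.02,0,-0.05,0,-0.19,0],[0,-0.04,0,-0.1,0,-0.39,0],[0,-0.06,0,-0.15,0,-0.58,0],[0,-0.08,0,-0.19,0,-0.78,0],[0,-0.1,0,-0.23,0,-0.98,0]]])

```text
time_s: 25.25
tcp_pos: [0.6131, -0.0854, 0.1775]
ee_rot: [[0.587, -0.013, -0.81], [0.81, 0.01, 0.586], [0.0, -1.0, 0.016]]
wrist_force: [-19.5, 29.7, 16.2]
gripper_width: 0.006
```

Request:
step_arm(moves=[[[0,-0.02,0,-0.05,0,-0.19,0],[0,-0.04,0,-0.1,0,-0.39,0],[0,-0.06,0,-0.15,0,-0.58,0],[0,-0.08,0,-0.19,0,-0.78,0],[0,-0.1,0,-0.23,0,-0.98,0]]])

```text
time_s: 25.67
tcp_pos: [0.6123, -0.0864, 0.1774]
ee_rot: [[0.502, -0.03, -0.864], [0.865, 0.019, 0.502], [0.002, -0.999, 0.036]]
wrist_force: [-38.9, 50.8, 31.0]
gripper_width: 0.008
```

```bash
python3 - <<'E'
from h import *
inpiv()
E
```

```text
t 25.67 p [ 0.6123 -0.0864  0.1774] F [-38.9  50.8  31. ] M [14.85 11.28 -0.56] j [  6.3  24.7  -3.2  -1.4 -63.7 -35.8] w 0.01
phi 239.9 along u,v 0.0882 -0.0451 z 0.17744312866270445
```

The stop was reached at about 229° (world) and the force rose sharply, so I'm backing off along the approach direction.

Request:
step_arm(moves=[[[0,0.03,0,0.1,0,0.7,0],[0,0.06,0,0.1,0,1.5,0],[0,0.06,0,0.1,0,2.5,0],[0,0.06,0,0.1,0,3.5,0],[0,0.06,0,0.1,0,4.5,0]]])

```text
time_s: 26.08
tcp_pos: [0.5866, -0.0759, 0.1778]
ee_rot: [[0.554, 0.0, -0.832], [0.832, -0.0, 0.554], [-0.0, -1.0, -0.0]]
wrist_force: [0.8, -0.7, -0.1]
gripper_width: 0.006
```

Request:
step_arm(moves=[[[0,0,0,0,-2,0.5,0],[0,0,0,0,-5,0.5,0],[0,0,0,0,-8,0.5,0],[0,0,0,2,-11,0.5,0],[0,0,0,5,-13,0.5,0]]])

```text
time_s: 26.5
tcp_pos: [0.6105, -0.0335, 0.312]
ee_rot: [[0.557, 0.005, -0.83], [0.83, -0.001, 0.557], [0.002, -1.0, -0.004]]
wrist_force: [1.7, -0.4, 0.7]
gripper_width: 0.005
```

```bash
python3 - <<'E'
from h import *
inpiv(); cap("wrist","w21");cap("scene","s21");cap("top","t21")
im=cv2.imread("pics/s21.png")[130:290,230:410];cv2.imwrite("pics/s21z.png",cv2.resize(im,None,fx=3.7,fy=3.7))
im=cv2.imread("pics/t21.png")[95:245,265:415];cv2.imwrite("pics/t21z.png",cv2.resize(im,None,fx=4,fy=4))
E
```

```text
t 26.5 p [ 0.6105 -0.0335  0.312 ] F [ 1.7 -0.4  0.7] M [ 0.09 -0.25  0.02] j [ 12.1  18.2   5.9   0.1 -77.4 -46. ] w 0.0
phi 236.1 along u,v 0.048 -0.0703 z 0.31203998962826207
```

View pics/s21z.png

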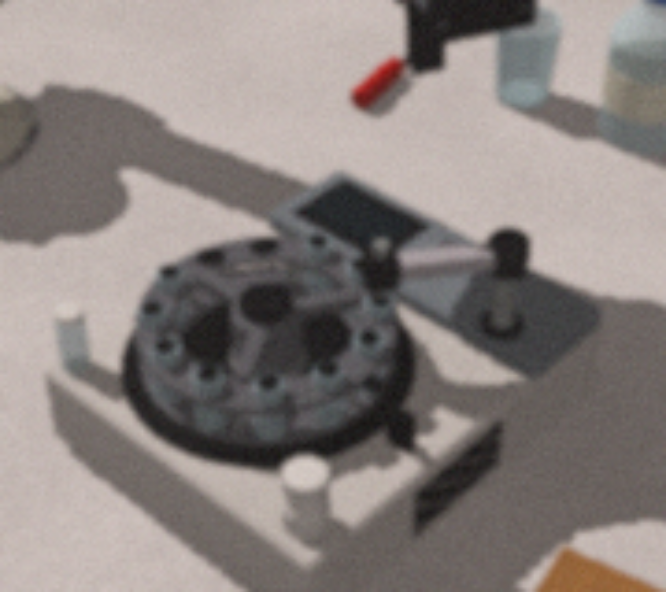

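View pics/w21.png

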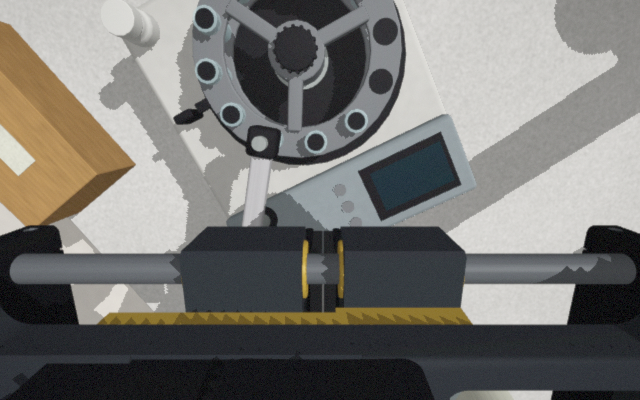

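View pics/t21z.png

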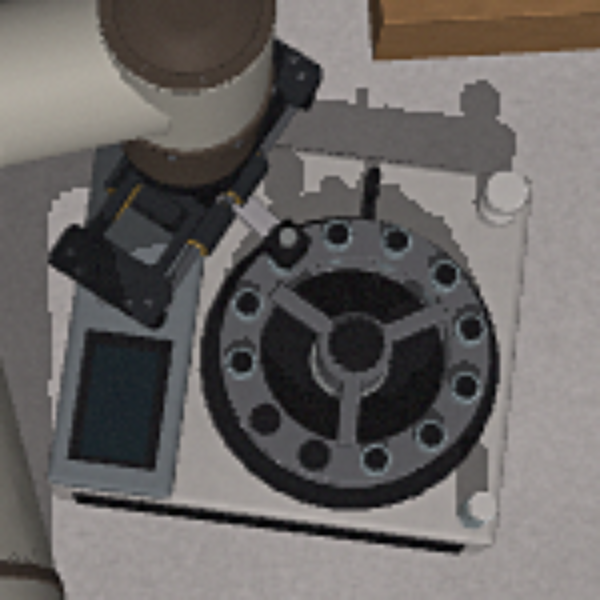

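```bash
python3 - <<'E'
from h import *
h=ray("w21",262,141,.186);d=h[:2]-[.6956,-.0328];print(h,np.linalg.norm(d),np.degrees(np.arctan2(d[1],d[0]))%360)
c=h[:2]-[.5605,-.1535];print("r from axis",np.linalg.norm(c))
carpose("w21",[(205,18,-45),(207,70,-15),(231,114,15),(316,142,75),(356,121,105)])
# loose items by background compare in top images
a=cv2.imread("pics/top0.png").astype(int);b=cv2.imread("pics/t21.png").astype(int);D=np.abs(a-b).max(2)
for n,(u0,u1,v0,v1) in dict(jar=(380,400,133,155),capvial=(375,393,210,235),rack=(440,495,150,240),bottle=(130,185,145,195),beaker=(148,185,195,230),driver=(150,215,250,270)).items(): print(n,(D[v0:v1,u0:u1]>40).sum())
E
```

```text
[ 0.62614718 -0.10229673  0.186     ] 0.09825216979488685 225.01810678830185
r from axis 0.08325459630677703
-45 [204.  18.] [ 17  19 265]; -15 [205.9  70.5] [ 17  18 237]; 15 [230.5 114.2] [ 16  17 210]; 75 [315.2 141.8] [ 16  16 189]; 105 [355.9 120.5] [ 16  16 199]; 
resid px 0.04 origin mm [ 560.9 -153.7   89.9] yaw -6.62 axis [-0.005 -0.002  1.   ]
jar 0
capvial 0
rack 0
bottle 909
beaker 161
driver 0
```

```bash
python3 - <<'E'
from h import *
im=cv2.imread("pics/w21.png");cv2.imwrite("pics/w21z.png",cv2.resize(im[100:230,200:300],None,fx=5,fy=4.5,interpolation=cv2.INTER_CUBIC))
a=cv2.imread("pics/top0.png")[130:280,120:270];b=cv2.imread("pics/t21.png")[130:280,120:270];cv2.imwrite("pics/cmp.png",cv2.resize(np.hstack([a,b]),None,fx=2.6,fy=2.6))
E
```

```text
(no output)
```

View pics/w21z.png

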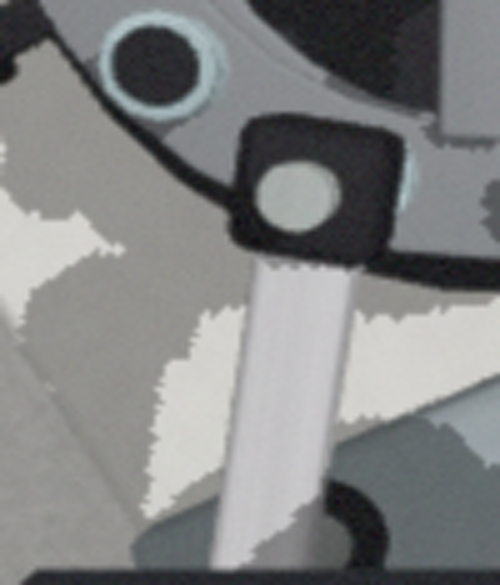

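View pics/cmp.png

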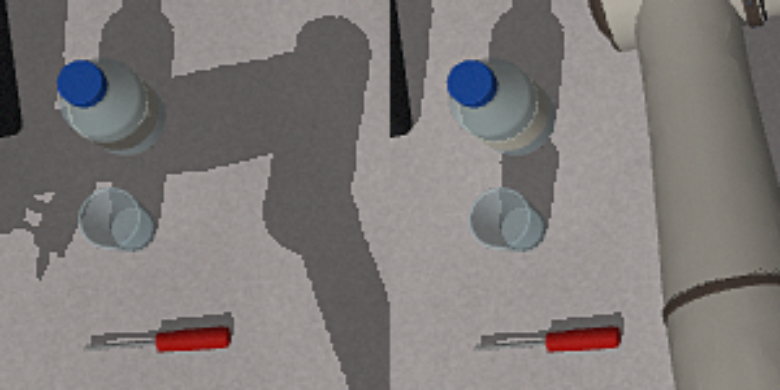

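```bash
python3 - <<'E'
from h import *
a=ray("w21",260.6,158.9,.180);b=ray("w21",255.6,206.7,.180);d=a-b;print(a,b,np.degrees(np.arctan2(d[1],d[0]))%360)
for p in [(249,126.),(281,129),(277,158),(247,155)]: print(ray("w21",*p,.186))
E
```

```text
[ 0.63752764 -0.09084028  0.18      ] [ 0.66714596 -0.05850111  0.18      ] 227.51451154777533
[ 0.62782182 -0.11825527  0.186     ]
[ 0.60706152 -0.10141943  0.186     ]
[ 0.62401364 -0.0836436   0.186     ]
[ 0.64379055 -0.09994117  0.186     ]
```

Bench items are unmoved. After backing off from the hard push, the head could have rebounded by a degree or two, so I'll do one gentle push to check it is really at the stop.

```bash
python3 - <<'E'
from h import *
ph=np.radians(228);u=np.array([np.cos(ph),np.sin(ph)]);v=np.array([-u[1],u[0]]);p=np.array([.6956,-.0328])+.0927*u-.045*v
print(p,rel([*p,.178],down(138)))
E
```

```text
[ 0.60013008 -0.07157865] [array([-4.07, 13.1 , -1.26]), array([0.002, 0.146, 0.002])]
```

Request:
step_arm(moves=[[[0,0.04,0,-2,0,-0.6,0],[0,0.08,0,-4,2,-1.2,0],[0,0.12,0,-4.1,5,-1.2,0],[0,0.146,0,-4.1,8.5,-1.2,0],[0,0.146,0,-4.1,11.5,-1.2,0]]])

```text
time_s: 27.07
tcp_pos: [0.5955, -0.0738, 0.1897]
ee_rot: [[0.672, -0.003, -0.74], [0.74, 0.0, 0.672], [-0.002, -1.0, 0.003]]
wrist_force: [1.2, 1.2, -1.5]
gripper_width: 0.001
```

Request:
step_arm(moves=[[[0,0,0,0,0.7,0,0],[0,0,0,0,1.4,0,0],[0,0,0,0,1.4,-0.3,0],[0,0,0,0,1.4,-0.6,0],[0,0,0,0,1.4,-0.8,0]]])

```text
time_s: 27.48
tcp_pos: [0.6053, -0.0779, 0.1808]
ee_rot: [[0.67, 0.004, -0.743], [0.743, -0.0, 0.67], [0.002, -1.0, -0.003]]
wrist_force: [-0.2, 0.0, -0.4]
gripper_width: 0.003
```

```bash
python3 - <<'E'
from h import *
inpiv()
E
```

```text
t 27.48 p [ 0.6053 -0.0779  0.1808] F [-0.2  0.  -0.4] M [ 0.04 -0.09  0.04] j [  7.9  22.8  -6.3   0.  -60.7 -49.9] w 0.0
phi 228.0 along u,v 0.0939 -0.0369 z 0.18082942618786024
```

Request:
step_arm(moves=[[[0,0,0,0,0,-0.2,0],[0,0,0,0,0,-0.4,0],[0,0,0,0,0,-0.6,0],[0,0,0,0,0,-0.75,0],[0,0,0,0,0,-0.75,0]]])

```text
time_s: 27.9
tcp_pos: [0.6097, -0.0827, 0.179]
ee_rot: [[0.67, 0.0, -0.742], [0.742, -0.0, 0.67], [0.0, -1.0, -0.0]]
wrist_force: [0.7, 0.6, 1.2]
gripper_width: 0.004
```

Request:
step_arm(moves=[[[0,0,0,0,0,-0.05,0],[0,0,0,0,0,-0.1,0],[0,0,0,0,0,-0.15,0],[0,0,0,0,0,-0.2,0],[0,0,0,0,0,-0.2,0]]])

```text
time_s: 28.32
tcp_pos: [0.6109, -0.0839, 0.1788]
ee_rot: [[0.67, -0.0, -0.743], [0.743, -0.0, 0.67], [-0.0, -1.0, -0.0]]
wrist_force: [-0.3, -0.3, -0.1]
gripper_width: 0.003
```

```bash
python3 - <<'E'
from h import *
inpiv()
E
```

```text
t 28.32 p [ 0.6109 -0.0839  0.1788] F [-0.3 -0.3 -0.1] M [ 0.11 -0.11 -0.03] j [  7.2  23.6  -5.3   0.  -61.1 -49.3] w 0.0
phi 228.0 along u,v 0.0946 -0.0286 z 0.17878722497934277
```

Request:
step_arm(moves=[[[0,0,0,0,0,-0.05,0],[0,0,0,0,0,-0.1,0],[0,0,0,0,0,-0.15,0],[0,0,0,0,0,-0.2,0],[0,0,0,0,0,-0.2,0]]])

```text
time_s: 28.73
tcp_pos: [0.6125, -0.0853, 0.1788]
ee_rot: [[0.67, 0.0, -0.742], [0.742, -0.0, 0.67], [0.0, -1.0, -0.0]]
wrist_force: [-0.4, 0.4, 0.1]
gripper_width: 0.004
```

Request:
step_arm(moves=[[[0,0,0,0,0,-0.05,0],[0,0,0,0,0,-0.1,0],[0,0,0,0,0,-0.15,0],[0,0,0,0,0,-0.2,0],[0,0,0,0,0,-0.2,0]]])

```text
time_s: 29.15
tcp_pos: [0.6128, -0.0857, 0.1788]
ee_rot: [[0.67, -0.002, -0.742], [0.742, 0.001, 0.67], [-0.001, -1.0, 0.003]]
wrist_force: [-3.4, 5.4, 2.5]
gripper_width: 0.009
```

```bash
python3 - <<'E'
from h import *
inpiv()
E
```

```text
t 29.15 p [ 0.6128 -0.0857  0.1788] F [-3.4  5.4  2.5] M [1.35 0.92 0.03] j [  7.   23.9  -4.8  -0.1 -61.4 -49. ] w 0.01
phi 227.9 along u,v 0.0947 -0.026 z 0.17877266231252775
```

The gentle push met a firm resistance of 6.8 N with no movement, and the arm needs only about 1 N to swing, so the head is at its stop. Retreating.

Request:
step_arm(moves=[[[0,0,0,0,0,0.8,0],[0,0,0,0,0,2,0],[0,0,0,0,0,3.5,0],[0,0,0,0,-1,4.5,0],[0,0,0,0,-3,4.5,0]]])

```text
time_s: 29.57
tcp_pos: [0.5776, -0.0555, 0.2074]
ee_rot: [[0.669, -0.006, -0.743], [0.743, -0.0, 0.669], [-0.004, -1.0, 0.004]]
wrist_force: [0.3, -0.2, -0.8]
gripper_width: 0.006
```

Request:
step_arm(moves=[[[0,0,0,0,-3,0,0],[0,0,0,0,-6,0,0],[0,0,0,1,-9,0.5,0],[0,0,0,3,-11,0.5,0],[0,0,0,5,-11,0.5,0]]])

```text
time_s: 29.98
tcp_pos: [0.6123, -0.0161, 0.3268]
ee_rot: [[0.67, 0.014, -0.742], [0.742, 0.0, 0.67], [0.009, -1.0, -0.01]]
wrist_force: [-0.4, 0.5, 1.1]
gripper_width: 0.009
```

Request:
step_arm(moves=[[[0,0,0,0,0,0,0],[0,0,0,0,0,0,0],[0,0,0,0,0,0,0],[0,0,0,0,0,0,0],[0,0,0,0,0,0,0]]])

```text
time_s: 30.4
tcp_pos: [0.6097, -0.0165, 0.3187]
ee_rot: [[0.67, -0.001, -0.742], [0.742, -0.0, 0.67], [-0.001, -1.0, 0.0]]
wrist_force: [-0.3, -0.2, -0.7]
gripper_width: 0.011
```

```bash
python3 - <<'E'
from h import *
st(); cap("wrist","w22"); cap("top","t22")
E
```

```text
t 30.4 p [ 0.6097 -0.0165  0.3187] F [-0.3 -0.2 -0.7] M [ 0.06 -0.12 -0.01] j [ 13.6  18.1   6.7   0.  -78.6 -55.7] w 0.01
```

View pics/w22.png

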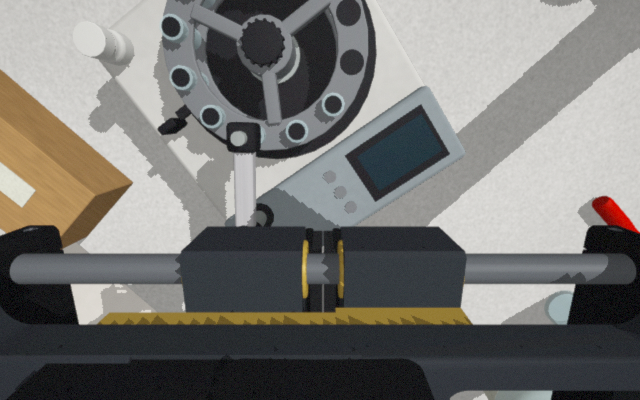

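```bash
python3 - <<'E'
from h import *
carpose("w22",[(172,27,-45),(181,77,-15),(211,117,15),(296,131,75),(333,104,105)])
print(ray("w22",243,136,.186))
r.finish_job(); print(r.sense()["time_s"])
E
```

```text
-45 [170.7  26.4] [ 17  19 250]; -15 [180.2  77. ] [ 17  17 224]; 15 [210.3 116.2] [ 16  16 200]; 75 [296.2 131. ] [ 15  15 186]; 105 [332.7 104.2] [ 15  16 191]; 
resid px 0.08 origin mm [ 560.8 -153.5   89.9] yaw -6.67 axis [-0.004 -0.003  1.   ]
[ 0.62510795 -0.10120256  0.186     ]
the job is handed in; nothing more can be done
the job is handed in; nothing more can be done
```

The carousel is home on its drive pin, the dispensing arm is at its stop over the vials, and I handed the job in at about 30 s of the 67 s allowed.

**What I did:** With two open fingertips in the windows I turned the carousel slowly clockwise about 103° until it dropped onto the pin. I pressed it home on the knob, then nudged it about 5° more so the tab faces the pointer, and pressed again with about 25 N. Then I pushed the head with the closed fingertips until it stopped.

**Last checks:**
- **Carousel:** its underside is 89.9 mm above the bench (home is 90). Its axis is vertical to within 0.3°, and its tab is within about 1.2° of the collector's x.
- **Dispensing arm:** a second, gentle push of about 7 N met a firm stop. The head sits about 83 mm from the spindle axis, over the ring of vials.
- **Everything else:** in before-and-after top views from the arm's first stop, nothing changed at the jar, capped vial, rack or screwdriver. The bottle and beaker areas differed, but only by the robot's shadow. The robot ended clear of everything.

**What disagreed:**
- **Too hard at the stop:** the first push went on too long, and the wrist force reached about 71 N before I backed off. The contact was at the fingertips as far as I could tell, and the wrist limit is 120 N. I couldn't confirm that nothing else pressed with over 40 N.
- **Arm direction:** camera readings of the arm's final direction differed by about 3° (224 to 227.5° in the world frame). I relied on the second push to confirm the stop.

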